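# Turn the party walls to the street and stack the storeys

## Robot

A 6-joint arm with a two-finger parallel gripper is mounted at the origin on the work surface. World frame = base frame: x ahead of the robot, y to its left, z up, the work surface at z = 0. Lengths are in m, angles in rad, forces in N, time in s.
With the tool pointing down it reaches from about 0.4 to 0.825 m from the base axis. Payload 7 kg.
Tool frame: the origin (TCP) lies at the centre of the arm's flange, where the gripper is bolted on; the fingertips stand 178 mm ahead of it and the grasp point (between the pads) lies 159 mm ahead of it; z points along the fingers, y is the direction in which the jaws open and shut (so a half turn about z gives the same grasp; the last joint's range is limited). The gripper opens to 88 mm and grips with 3 to 60 N. Pads are 19 mm wide; open, the fingers measure 130 mm over their backs; the gripper's body (78 mm by 193 mm) begins 47 mm behind the grasp point.
Start: joints at [1.506, 0.359, 0.012, 0, -1.224, -0.288], TCP at [0.233, 0.633, 0.405] pointing down, gripper open.
Joint ranges: [-3.07, 3.07], [-1.43, 2.12], [-1.02, 1.25], [-3.03, 1.67], [-3.05, -0], [-3.03, 3.03]. Speed limits (rad/s): [2.39, 2.39, 3.01, 3.14, 3.14, 3.14].

## Interface

Orientations are given as [roll, pitch, yaw] about the fixed x, y, z axes, in that order (R = Rz(yaw) Ry(pitch) Rx(roll)).
In Python, from station import * gives the robot as it stands.
- The arm moves only by the tool send_rows, never from a script. Its argument "motion" is a list of rows, each an object with "offset": the shift along the tool's x, y, z in cm, a list of three; "turn": the turn about the tool's z in degrees. In form: [{"offset": [x, y, z], "turn": turn}, ...]. A call has 1 to 8 rows; each row is the pose to reach, as a shift and turn from the pose commanded when the call began, along the tool's axes at that moment; what a row does not reach only later rows make up. A row lasts 1/10 s, in which the tool goes at most 50 mm and 8.59 degrees, less where a joint would pass 70% of its speed; a pose out of reach is approached as far as the arm can. A call with a gripper value outside its range is refused whole. "hand" is the opening, from -1 (shut) to 1 (fully open), set as the call begins (left out, the last holds). The fingers move at their own pace and stop on an object; "squeeze" is the grip in N (left out, the last holds). Time passes only in rows, so rows that repeat a pose let the fingers close. It gives the time, the measured TCP pose, the force and the opening at its end, in the units of the state.
- get_state(): the state, without advancing time (a new reading comes with each control period).
- grab_frame(name): name is "scene" or "top"; returns a dict with "frame" (480x640x3 uint8, blue, green, red), "range_z" (480x640 float32, m along the optical axis (not along the pixel's ray), 0 where there is no reading), "vertical_fov" (degrees; the focal length in pixels is half the picture's height over the tangent of half this angle, whatever the lens; pixels are square), "cx", "cy" (the principal point, pixels), "cam_to_world" (4x4, takes a point from camera to world coordinates). Camera axes: x right, y up, looking along -z (the intrinsics and any distortion apply to the point x, -y, -z); pixel columns grow to the right and rows downward; lengths in m; the calibration is good to about 2 mm. A picture is of the moment at which its call begins.
- job_done(): hands the job in, once; it reports no verdict.
The state is a dict: "t": time; "q": joint angles; "qd": joint speeds; "joint_efforts": joint torques, N m; "eef_pos": TCP position; "ee_rot": TCP orientation; "force": force on the tool from outside, world axes, zero at the start; "moment": the same for the moment, N m; "width": finger opening in m.
Only numpy, scipy, OpenCV 4.12 (cv2) and the standard library are available. Lean on these libraries where they do the work, as an engineer would, in place of code of your own. Each camera call takes 0.05 s, during which the arm holds its last target. There are 200 camera calls.

## Task

On this sectional building model every party wall must have its chimney at the street end (the strip with the little cars): draw out each wall that stands the wrong way round, turn it end for end and push it fully home in the slot it came from, leaving the walls that are already right alone. Then set one storey on the baseboard and the other storey on top of that, lined up, with all four corner pins dropped fully into the sockets below. Do not disturb the glue bottle, the tape or the pencil cup.

Things in the scene. Friction and masses are not known exactly. Their poses are not given: they have to be found in the camera images.
- base: plywood baseboard, fixed, 304 (x) x 140 (y) x 26 mm high; origin at the centre of its underside, on the table, z up. Six slots run along y, each 13 mm wide, 103 long, 14 deep, at y 0 and x -110, -66, -22, 22, 66, 110 mm. At x +-137, y +-55 mm four square sockets 12 mm wide, 14 deep. All mouths have 1.5 mm chamfers
- street: the street: a fixed flat grey strip 290 x 32 x 4 mm with three little model cars (up to 18 mm high), lying along one long side (+y or -y) of the baseboard; origin at the centre of its underside
- garden: the gardens: a fixed strip of the same size along the opposite long side, with a row of round shrubs 20 mm high; origin at the centre of its underside
- wall_a: a wooden party wall (absent in some runs; all are alike), 10 mm thick (x), 100 long (y), 56 high, with a chimney 24 mm long and 18 high on top at its +y end; about 50 g. Origin at the centre of its underside, z up. It starts standing in one of the board's slots, its underside on the slot's floor, one way round or the other
- wall_b: another such party wall (absent in some runs), same size, axes and origin as wall_a
- wall_c: another such party wall (absent in some runs), same size, axes and origin as wall_a
- wall_d: another such party wall (absent in some runs), same size, axes and origin as wall_a
- wall_e: another such party wall (absent in some runs), same size, axes and origin as wall_a
- wall_f: another such party wall (absent in some runs), same size, axes and origin as wall_a
- chimney_a (a point): top centre of the chimney of wall_a: 38 mm along the wall's +y from its centre, 74 mm above its underside
- chimney_b (a point): top centre of the chimney of wall_b: 38 mm along the wall's +y from its centre, 74 mm above its underside
- chimney_c (a point): top centre of the chimney of wall_c: 38 mm along the wall's +y from its centre, 74 mm above its underside
- chimney_d (a point): top centre of the chimney of wall_d: 38 mm along the wall's +y from its centre, 74 mm above its underside
- chimney_e (a point): top centre of the chimney of wall_e: 38 mm along the wall's +y from its centre, 74 mm above its underside
- chimney_f (a point): top centre of the chimney of wall_f: 38 mm along the wall's +y from its centre, 74 mm above its underside
- storey_1: one of two identical upper storeys: a white slab 300 (x) x 136 (y) x 6 mm, top at z 78 mm, on four 18 mm square legs at x +-137, y +-55 mm, each ending in a pin. Origin at the footprint's centre, level with the pin tips, z up; about 0.3 kg. It starts standing on its pins on the table. Lift it by the lift core in its middle. Either way round fits
- storey_2: the other storey, same as storey_1. A seated storey rests on its leg shoulders: its origin is then 14 mm above the board's origin, or 80 mm above the origin of the storey below it
- core_1 (a point): top centre of the lift core of storey_1: a solid wooden block 26 mm (x) by 60 mm (y) and 50 mm high in the middle of the slab, its top 128 mm above the storey's origin
- pin_1 (a point): tip of the pin of storey_1 at x 137, y 55 mm: 8 mm across, 12 mm long, tapered tip, below the leg's shoulder. The other three, and those of storey_2, are alike
- socket_1 (a point): mouth of the socket of storey_1 at x 137, y 55 mm: square, 12 mm wide, 14 mm deep, in a 26 mm block on top of the slab, 92 mm above the storey's origin. The other three, and those of storey_2, are alike
- core_2 (a point): top centre of the lift core of storey_2: a solid wooden block 26 mm (x) by 60 mm (y) and 50 mm high in the middle of the slab, its top 128 mm above the storey's origin
- glue: bystander: white glue bottle, 52 mm across, 130 mm high, origin at the centre of its underside
- tape: bystander: cardboard tape core lying flat, 90 mm across, 24 mm high, origin at the centre of its underside
- pencil_cup: bystander: black pencil cup, 76 mm across, 100 mm high, origin at the centre of its underside
Mind the look-alikes: they are no part of the job. What is shaped like the wall_a but purple is not meant.

How it is judged:
On the way, in this order (a step that is already met when the one before it is completed fails the run):
1. every wall stands home in its own slot with its chimney at the street end (((y of street in the frame of base above 0 m and y of each of chimney_a, chimney_b, chimney_c, chimney_d, chimney_e, chimney_f in the frame of base above 0.025 m) or (y of street in the frame of base below 0 m and y of each of chimney_a, chimney_b, chimney_c, chimney_d, chimney_e, chimney_f in the frame of base below -0.025 m)) and distance of each of wall_a, wall_b, wall_c, wall_d, wall_e, wall_f from where it was at the start of the episode below 0.005 m and angle between each of wall_a, wall_b, wall_c, wall_d, wall_e, wall_f's own z axis and vertical below 0.12 rad and contact force between the fingers and anything else below 0.05 N), for 0.2 s.
2. one storey is seated on the baseboard, released (((x of storey_1 in the frame of base between -0.005 and 0.005 m and y of storey_1 in the frame of base between -0.005 and 0.005 m and z of storey_1 in the frame of base between 0.011 and 0.017 m and angle between storey_1's own z axis and vertical below 0.04 rad and angle between the x axis of storey_1 and the x axis of base, either way round below 0.06 rad and contact force between the fingers and storey_1 below 0.05 N) or (x of storey_2 in the frame of base between -0.005 and 0.005 m and y of storey_2 in the frame of base between -0.005 and 0.005 m and z of storey_2 in the frame of base between 0.011 and 0.017 m and angle between storey_2's own z axis and vertical below 0.04 rad and angle between the x axis of storey_2 and the x axis of base, either way round below 0.06 rad and contact force between the fingers and storey_2 below 0.05 N))), for 0.2 s.
3. the other storey is seated on top of the first (((x of storey_1 in the frame of base between -0.005 and 0.005 m and y of storey_1 in the frame of base between -0.005 and 0.005 m and z of storey_1 in the frame of base between 0.011 and 0.017 m and angle between each of storey_1, storey_2's own z axis and vertical below 0.04 rad and angle between the x axis of storey_1 and the x axis of base, either way round below 0.06 rad and x of storey_2 in the frame of storey_1 between -0.005 and 0.005 m and y of storey_2 in the frame of storey_1 between -0.005 and 0.005 m and z of storey_2 in the frame of storey_1 between 0.077 and 0.083 m and angle between the x axis of storey_2 and the x axis of storey_1, either way round below 0.06 rad) or (x of storey_2 in the frame of base between -0.005 and 0.005 m and y of storey_2 in the frame of base between -0.005 and 0.005 m and z of storey_2 in the frame of base between 0.011 and 0.017 m and angle between each of storey_2, storey_1's own z axis and vertical below 0.04 rad and angle between the x axis of storey_2 and the x axis of base, either way round below 0.06 rad and x of storey_1 in the frame of storey_2 between -0.005 and 0.005 m and y of storey_1 in the frame of storey_2 between -0.005 and 0.005 m and z of storey_1 in the frame of storey_2 between 0.077 and 0.083 m and angle between the x axis of storey_1 and the x axis of storey_2, either way round below 0.06 rad))), for 0.2 s.
At the end, for the whole second after the job is handed in: Every wall stands upright in its own slot (within 5 mm), chimney at the street end; one storey is seated on the board, the other on it, each within 5 mm sideways and 3 mm in height, level and lined up within about 3 degrees (either way round), all at rest (((y of street in the frame of base above 0 m and y of each of chimney_a, chimney_b, chimney_c, chimney_d, chimney_e, chimney_f in the frame of base above 0.025 m) or (y of street in the frame of base below 0 m and y of each of chimney_a, chimney_b, chimney_c, chimney_d, chimney_e, chimney_f in the frame of base below -0.025 m)) and distance of each of wall_a, wall_b, wall_c, wall_d, wall_e, wall_f from where it was at the start of the episode below 0.005 m and angle between each of wall_a, wall_b, wall_c, wall_d, wall_e, wall_f's own z axis and vertical below 0.12 rad and ((x of storey_1 in the frame of base between -0.005 and 0.005 m and y of storey_1 in the frame of base between -0.005 and 0.005 m and z of storey_1 in the frame of base between 0.011 and 0.017 m and angle between each of storey_1, storey_2's own z axis and vertical below 0.04 rad and angle between the x axis of storey_1 and the x axis of base, either way round below 0.06 rad and x of storey_2 in the frame of storey_1 between -0.005 and 0.005 m and y of storey_2 in the frame of storey_1 between -0.005 and 0.005 m and z of storey_2 in the frame of storey_1 between 0.077 and 0.083 m and angle between the x axis of storey_2 and the x axis of storey_1, either way round below 0.06 rad) or (x of storey_2 in the frame of base between -0.005 and 0.005 m and y of storey_2 in the frame of base between -0.005 and 0.005 m and z of storey_2 in the frame of base between 0.011 and 0.017 m and angle between each of storey_2, storey_1's own z axis and vertical below 0.04 rad and angle between the x axis of storey_2 and the x axis of base, either way round below 0.06 rad and x of storey_1 in the frame of storey_2 between -0.005 and 0.005 m and y of storey_1 in the frame of storey_2 between -0.005 and 0.005 m and z of storey_1 in the frame of storey_2 between 0.077 and 0.083 m and angle between the x axis of storey_1 and the x axis of storey_2, either way round below 0.06 rad)) and linear speed of each of storey_1, storey_2, wall_a, wall_b, wall_c, wall_d, wall_e, wall_f below 0.02 m/s); the robot touches nothing.
It fails at once if a bystander (glue, tape, pencil cup) is moved more than 3 cm (distance of any of glue, tape, pencil_cup from where it was at the start of the episode above 0.03 m).
It fails at once if a wall that was already the right way round is pulled out of place (moved more than 2 cm) ((y of street in the frame of base above 0 m and distance of any of wall_a, wall_b, wall_c from where it was at the start of the episode above 0.02 m) or (y of street in the frame of base below 0 m and distance of any of wall_d, wall_e, wall_f from where it was at the start of the episode above 0.02 m)).
Of wall_a, wall_b, wall_c, wall_d, wall_e, wall_f only 5 to 6 are there at a start; the rules pass over those that are not, and their reading is None.
At some moment in a run one of storey_1, storey_2 may be knocked a few centimetres aside while the robot is not near it.
It also fails if it takes over 210 s, if anything falls off the work surface, if the arm or the gripper's body presses on something with over 40 N, if the wrist force passes 120 N, or if a joint passes its speed limit or range.

## Working session

There is one attempt and no reset: what is moved stays moved. The work goes in short steps, Python scripts to look and compute and a tool call to move; the robot and the scene stay as the last step left them, time stands still between calls to the robot, and variables do not carry over. Pictures are saved under pics/ and viewed, about 12 in all and at most 16, crops included, and the job is handed in when it is done.

Besides the shell and the picture viewer there is one more tool, called after "Emit:" as name([rows], argument=value, ...), one row to a line, values as JSON. send_rows: Moves the arm, as the interface text tells. Its arguments: {"type":"object","properties":{"motion":{"type":"array"},"hand":{"type":"number"},"squeeze":{"type":"number"}},"required":["motion"]}

```bash
ls; mkdir -p pics
python3 - <<'E'
from station import *
import cv2,numpy as np
for n in("scene","top"):
    d=grab_frame(n); cv2.imwrite(f"pics/{n}0.png",d["frame"]); np.save(f"pics/{n}0.npy",d["range_z"])
    print(n,d["vertical_fov"],d["cx"],d["cy"],[k for k in d if k not in("frame","range_z")]); print(np.round(d["cam_to_world"],4).tolist())
print(get_state())
E
```

```text
pics
scene 48.467455125871986 325.47336284243914 237.51716550380152 ['vertical_fov', 'cx', 'cy', 'cam_to_world']
[[0.4794, -0.6676, 0.5697, 1.375], [0.8776, 0.3642, -0.3118, -0.4997], [0.0007, 0.6494, 0.7605, 1.294], [0.0, 0.0, 0.0, 1.0]]
top 53.81312724846059 317.205949612878 237.21944876097078 ['vertical_fov', 'cx', 'cy', 'cam_to_world']
[[0.0242, 0.9934, -0.1117, 0.3611], [-0.9996, 0.0225, -0.0169, -0.0381], [-0.0143, 0.112, 0.9936, 1.3023], [0.0, 0.0, 0.0, 1.0]]
{'t': 0.1, 'q': array([ 1.50611943e+00,  3.59331839e-01,  1.11783788e-02, -2.59779533e-04,
       -1.22412181e+00, -2.88095412e-01]), 'qd': array([ 0.00023902, -0.00128568,  0.00158323,  0.00119793,  0.00051671,
        0.00033481]), 'joint_efforts': array([-1.09176755e-03, -5.84167671e+01,  2.93749416e+01,  7.01537266e+00,
        1.00962451e-02, -4.99862654e-05]), 'eef_pos': array([0.23316864, 0.63327918, 0.4038264 ]), 'ee_rot': array([ 3.14010527e+00, -1.86080393e-04, -3.52860622e-01]), 'force': array([0.58222813, 0.18190082, 0.10317142]), 'moment': array([0.01020511, 0.07112027, 0.03259774]), 'width': 0.08764317305493714}
```

View pics/scene0.png

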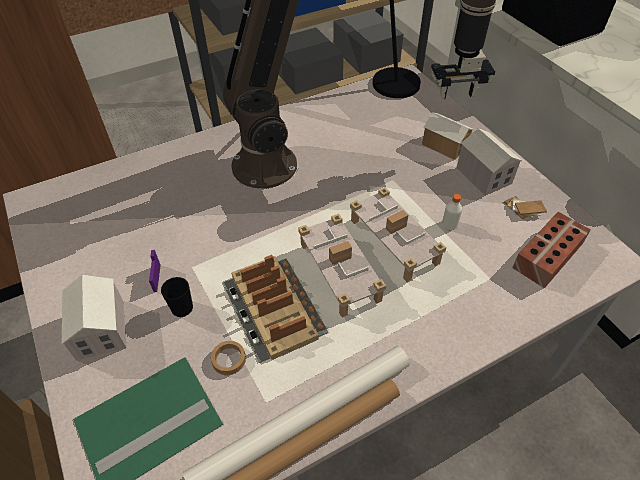

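View pics/top0.png

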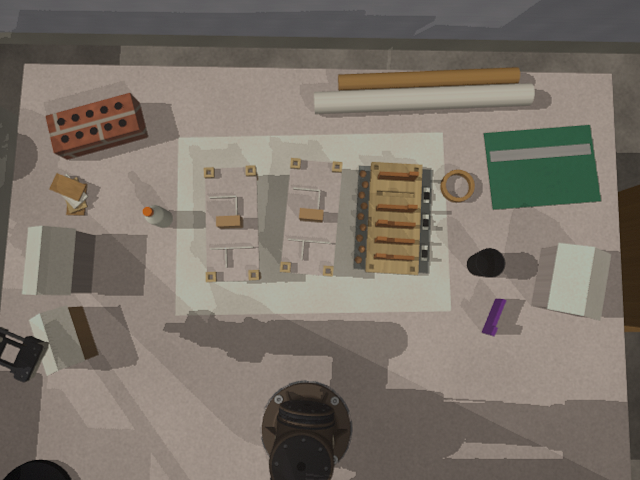

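Street strip (cars) is at the right of the board in the top view (~px 425,195), shrubs at left (~362,215); the two storeys are at ~(230,222) and ~(312,215). The purple wall (495,317) is a look-alike. Enlarging the board now and measuring.

```bash
cat > h.py <<'E'
from station import *
import cv2,numpy as np
def cloud(d):
    Z=d["range_z"].astype(float); f=240/np.tan(np.radians(d["vertical_fov"])/2)
    v,u=np.mgrid[0:480,0:640]
    P=np.stack([(u-d["cx"])/f*Z,-(v-d["cy"])/f*Z,-Z],-1)
    M=d["cam_to_world"]; W=P@M[:3,:3].T+M[:3,3]; W[Z<=0]=np.nan
    return W
def proj(d,p):
    M=np.linalg.inv(d["cam_to_world"]); q=M[:3,:3]@np.asarray(p,float)+M[:3,3]; f=240/np.tan(np.radians(d["vertical_fov"])/2)
    return d["cx"]+f*q[0]/-q[2], d["cy"]-f*q[1]/-q[2]
E
python3 - <<'E'
from h import *
s=grab_frame("scene");t=grab_frame("top")
a=cv2.resize(t["frame"][145:295,345:445],None,fx=4,fy=4,interpolation=cv2.INTER_CUBIC)
b=cv2.resize(s["frame"][245:370,215:335],None,fx=3.3,fy=3.3,interpolation=cv2.INTER_CUBIC)
c=np.zeros((600,800,3),np.uint8); c[:a.shape[0],:400]=a; c[:b.shape[0],400:400+b.shape[1]]=b[:, :400]
cv2.imwrite("pics/board.png",c)
for d in(s,t):
    W=cloud(d); m=(abs(W[...,0]-.55)<.4)&(abs(W[...,1])<.5)
    zz=W[...,2][m]; print("table z",np.median(zz[abs(zz)<.012]), )
    # board walls tops
    for lo,hi,nm in((.06,.076,"walltops"),(.080,.095,"chim"),(.02,.032,"board")):
        k=m&(W[...,2]>lo)&(W[...,2]<hi)&(W[...,1]<-.05)
        n,l,st,ce=cv2.connectedComponentsWithStats(k.astype(np.uint8),connectivity=8)
        for i in range(1,n):
            if st[i,4]>12:
                p=W[l==i]; print(nm,ce[i].round(),st[i,4],p.mean(0).round(4),p.min(0).round(3),p.max(0).round(3))
W=cloud(t)
for lo,hi,nm in((.12,.135,"core"),(.085,.1,"sock")):
    k=(W[...,2]>lo)&(W[...,2]<hi)&(abs(W[...,0]-.55)<.3)&(W[...,1]>-.15)&(W[...,1]<.4)
    n,l,st,ce=cv2.connectedComponentsWithStats(k.astype(np.uint8),connectivity=8)
    for i in range(1,n):
        if st[i,4]>12:
            p=W[l==i]; print(nm,ce[i].round(),st[i,4],p.mean(0).round(4),p.min(0).round(3),p.max(0).round(3))
E
```

```text
table z 0.0013135588351735894
walltops [153. 255.] 35 [ 0.2741 -0.4753  0.0693] [ 0.258 -0.484  0.06 ] [ 0.287 -0.466  0.076]
walltops [256. 267.] 155 [ 0.4568 -0.2258  0.0673] [ 0.444 -0.272  0.06 ] [ 0.465 -0.173  0.076]
walltops [261. 278.] 161 [ 0.5004 -0.2284  0.067 ] [ 0.489 -0.274  0.06 ] [ 0.508 -0.174  0.076]
walltops [174. 288.] 89 [ 0.4164 -0.4581  0.0678] [ 0.405 -0.487  0.06 ] [ 0.435 -0.427  0.076]
walltops [267. 289.] 151 [ 0.5443 -0.2299  0.0677] [ 0.534 -0.276  0.06 ] [ 0.552 -0.176  0.076]
walltops [180. 302.] 75 [ 0.4706 -0.4581  0.0675] [ 0.451 -0.492  0.06 ] [ 0.481 -0.424  0.076]
walltops [276. 300.] 162 [ 0.5891 -0.2232  0.0676] [ 0.579 -0.278  0.06 ] [ 0.596 -0.177  0.076]
walltops [344. 306.] 13 [ 0.6957 -0.0704  0.0681] [ 0.686 -0.08   0.06 ] [ 0.698 -0.059  0.076]
walltops [289. 324.] 168 [ 0.6763 -0.2277  0.0678] [ 0.667 -0.281  0.06 ] [ 0.683 -0.181  0.075]
walltops [386. 360.] 17 [ 0.885  -0.0561  0.0619] [ 0.876 -0.065  0.06 ] [ 0.897 -0.051  0.065]
walltops [368. 372.] 154 [ 0.8897 -0.1129  0.0621] [ 0.877 -0.158  0.06 ] [ 0.905 -0.068  0.067]
walltops
[... 7222 characters left out ...]
42 0.189 0.1  ]
sock [314. 221.] 14 [ 0.5386 -0.0096  0.092 ] [ 0.537 -0.026  0.085] [0.54  0.007 0.1  ]
sock [300. 245.] 50 [0.4771 0.0273 0.0909] [0.44  0.011 0.086] [0.491 0.058 0.097]
sock [320. 242.] 34 [ 0.4852 -0.0239  0.0908] [ 0.483 -0.051  0.085] [0.488 0.006 0.095]
sock [229. 251.] 90 [0.4571 0.2098 0.0908] [0.415 0.15  0.085] [0.468 0.258 0.097]
sock [285. 267.] 83 [0.4189 0.0624 0.0929] [0.406 0.05  0.086] [0.432 0.076 0.099]
sock [328. 271.] 82 [ 0.412  -0.0471  0.0927] [ 0.398 -0.06   0.087] [ 0.424 -0.034  0.098]
sock [253. 275.] 83 [0.3973 0.1433 0.0928] [0.383 0.131 0.085] [0.409 0.155 0.099]
sock [211. 277.] 91 [0.3899 0.2517 0.0923] [0.378 0.239 0.085] [0.402 0.265 0.099]
```

View pics/board.png

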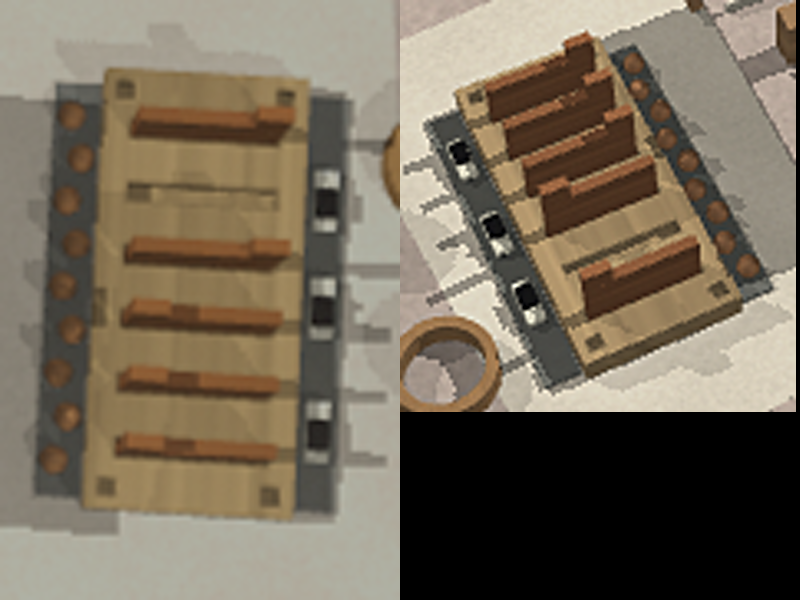

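In the board view (chimney = raised end): the walls from image top are x≈0.673 and 0.585 (chimney on street side, right — correct) and x≈0.541, 0.497, 0.453 (chimney on garden side, left — wrong). The slot at 0.629 is empty. Three walls need turning; I start with the nearest (0.453).

Emit:
send_rows([
  {"offset": [45.3,40.1,0],"turn": 72},
  {"offset": [45.3,40.1,0],"turn": 72},
  {"offset": [45.3,40.1,0],"turn": 72},
  {"offset": [45.3,40.1,0],"turn": 72},
  {"offset": [45.3,40.1,0],"turn": 72},
  {"offset": [45.3,40.1,0],"turn": 72},
  {"offset": [45.3,40.1,0],"turn": 72},
  {"offset": [45.3,40.1,0],"turn": 72},
], hand=-0.45, squeeze=15)

```text
t: 1.0
eef_pos: [0.4231, 0.2791, 0.4049]
ee_rot: [-3.141, 0.0, -1.559]
force: [1.7, 1.6, 0.1]
width: 0.0289
```

```bash
cat >> h.py <<'E'
def to(x,y,z,yaw):
    "print the row (cm, deg) from the measured pose to a target pose"
    s=get_state(); p=s["eef_pos"]; w=s["ee_rot"][2]; d=np.array([x,y,z])-p
    X=np.array([np.cos(w),np.sin(w),0]); Y=np.array([np.sin(w),-np.cos(w),0])
    print("t",round(s["t"],2),"pos",p.round(4),"rot",s["ee_rot"].round(4),"q",s["q"].round(2),"F",s["force"].round(2),"w",round(s["width"],4))
    print("offset cm",np.round([d@X*100,d@Y*100,-d[2]*100],2),"turn",round(np.degrees((w-yaw+np.pi)%(2*np.pi)-np.pi),2))
E
python3 -c "
from h import *
to(.454,-.221,.33,-1.610)"
```

```text
t 1.0 pos [0.4231 0.2791 0.4049] rot [-3.1413e+00  5.0000e-04 -1.5585e+00] q [ 0.97  0.08 -0.35  0.   -1.14 -0.96] F [1.74 1.56 0.13] w 0.0289
offset cm [50.05 -2.48  7.49] turn 2.95
```

Emit:
send_rows([
  {"offset": [45,-2.5,0],"turn": 2.9},
  {"offset": [45,-2.5,0],"turn": 2.9},
  {"offset": [45,-2.5,0],"turn": 2.9},
  {"offset": [45,-2.5,0],"turn": 2.9},
  {"offset": [45,-2.5,0],"turn": 2.9},
  {"offset": [45,-2.5,0],"turn": 2.9},
  {"offset": [45,-2.5,0],"turn": 2.9},
  {"offset": [45,-2.5,0],"turn": 2.9},
])

```text
t: 1.8
eef_pos: [0.4516, -0.1198, 0.405]
ee_rot: [-3.141, 0.0, -1.603]
force: [2.2, 0.9, -0.5]
width: 0.0241
```

Emit:
send_rows([
  {"offset": [8,0,3],"turn": 0},
  {"offset": [8,0,7.5],"turn": 0},
  {"offset": [8,0,7.5],"turn": 0},
  {"offset": [8,0,7.5],"turn": 0},
])

```text
t: 2.2
eef_pos: [0.4483, -0.1989, 0.3272]
ee_rot: [3.136, 0.0, -1.606]
force: [0.9, -0.0, -0.2]
width: 0.0242
```

Run:
```python
from h import *
to(.454,-.2212,.33,-1.610)
s=grab_frame("scene"); t=grab_frame("top")
W=cloud(s); 
# fingertips: points z .14-.175 near tool
for d,n in((s,"scene"),(t,"top")):
    W=cloud(d); k=(abs(W[...,0]-.454)<.08)&(abs(W[...,1]+.22)<.05)&(W[...,2]>.145)&(W[...,2]<.18)
    p=W[k]; print(n,len(p), p.mean(0).round(4) if len(p) else "", p.min(0).round(4),p.max(0).round(4))
a=cv2.resize(s["frame"][200:350,200:350],None,fx=4,fy=4,interpolation=cv2.INTER_CUBIC); cv2.imwrite("pics/s1.png",a)
# board pose by fitting wall/chimney tops (tight band), top camera, earlier frame saved
import numpy as np
```

```text
t 2.2 pos [ 0.4483 -0.1989  0.3272] rot [ 3.1363e+00  4.0000e-04 -1.6063e+00] q [-0.02  0.12 -0.49 -0.   -0.96 -0.02] F [ 0.93 -0.03 -0.19] w 0.0242
offset cm [ 2.21 -0.65 -0.28] turn 0.21Traceback (most recent call last):
  File "<stdin>", line 8, in <module>
    return umr_minimum(a, axis, None, out, keepdims, initial, where)
ValueError: zero-size array to reduction operation minimum which has no identity
```

Emit:
send_rows([
  {"offset": [2.2,-0.65,0],"turn": 0.2},
  {"offset": [2.2,-0.65,0],"turn": 0.2},
  {"offset": [2.2,-0.65,2.5],"turn": 0.2},
  {"offset": [2.2,-0.65,5],"turn": 0.2},
  {"offset": [2.2,-0.65,5],"turn": 0.2},
  {"offset": [2.2,-0.65,5],"turn": 0.2},
])

```text
t: 2.9
eef_pos: [0.4558, -0.2193, 0.2809]
ee_rot: [-3.141, -0.0, -1.605]
force: [0.1, -0.2, 0.5]
width: 0.0242
```

Run:
```python
from h import *
to(.454,-.2212,.213,-1.610)
s=grab_frame("scene"); t=grab_frame("top")
for d,n in((s,"scene"),(t,"top")):
    W=cloud(d); k=(abs(W[...,0]-.454)<.08)&(abs(W[...,1]+.22)<.05)&(W[...,2]>.1)&(W[...,2]<.135)
    p=W[k]; print(n,len(p), p.mean(0).round(4) if len(p) else "", p.min(0).round(4) if len(p) else "",p.max(0).round(4) if len(p) else "")
a=cv2.resize(s["frame"][200:350,200:350],None,fx=4,fy=4,interpolation=cv2.INTER_CUBIC); cv2.imwrite("pics/s1.png",a)
```

```text
t 2.9 pos [ 0.4558 -0.2193  0.2809] rot [-3.1408e+00 -5.0000e-04 -1.6054e+00] q [-0.06  0.2  -0.52  0.   -0.85  0.02] F [ 0.09 -0.19  0.52] w 0.0242
offset cm [0.19 0.18 6.79] turn 0.26
scene 0   
top 0
```

View pics/s1.png

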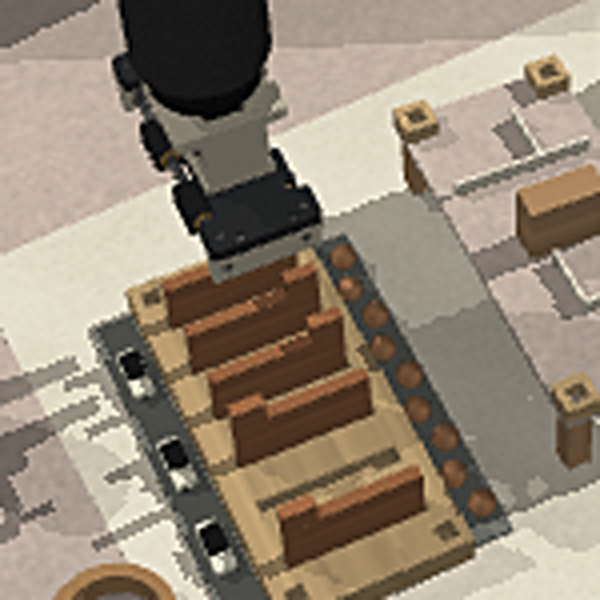

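The view shows the gripper above the nearest wall (crop px ~265,235), fingers hidden behind the body. Lowering and gripping.

Emit:
send_rows([
  {"offset": [0.2,0.18,2],"turn": 0.25},
  {"offset": [0.2,0.18,4],"turn": 0.25},
  {"offset": [0.2,0.18,5.5],"turn": 0.25},
  {"offset": [0.2,0.18,6.8],"turn": 0.25},
  {"offset": [0.2,0.18,6.8],"turn": 0.25},
  {"offset": [0.2,0.18,6.8],"turn": 0.25},
])

```text
t: 3.6
eef_pos: [0.454, -0.2219, 0.2128]
ee_rot: [-3.14, -0.0, -1.611]
force: [-0.1, 0.3, -0.0]
width: 0.0239
```

Emit:
send_rows([
  {"offset": [0,0,0],"turn": 0},
  {"offset": [0,0,0],"turn": 0},
  {"offset": [0,0,0],"turn": 0},
  {"offset": [0,0,0],"turn": 0},
  {"offset": [0,0,0],"turn": 0},
  {"offset": [0,0,0],"turn": 0},
], hand=-1, squeeze=15)

```text
t: 4.2
eef_pos: [0.4537, -0.2219, 0.2125]
ee_rot: [-3.14, -0.0, -1.611]
force: [-0.5, 1.6, 6.4]
width: 0.0099
```

Emit:
send_rows([
  {"offset": [0,0,-1],"turn": 0},
  {"offset": [0,0,-2.5],"turn": 0},
  {"offset": [0,0,-5],"turn": 0},
  {"offset": [0,0,-8],"turn": 0},
  {"offset": [0,0,-10],"turn": 0},
  {"offset": [0,0,-10],"turn": 0},
  {"offset": [0,0,-10],"turn": 0},
  {"offset": [0,0,-10],"turn": 0},
])

```text
t: 5.0
eef_pos: [0.4528, -0.2218, 0.311]
ee_rot: [3.14, 0.0, -1.612]
force: [0.8, 0.2, -0.1]
width: 0.0098
```

```bash
cat >> h.py <<'E'
def wallpts(d,x,y,zlo,zhi,hx=.03,hy=.075):
    "reddish wall pixels near x,y within a height band"
    W=cloud(d); f=d["frame"].astype(int); hsv=cv2.cvtColor(d["frame"],cv2.COLOR_BGR2HSV)
    k=(abs(W[...,0]-x)<hx)&(abs(W[...,1]-y)<hy)&(W[...,2]>zlo)&(W[...,2]<zhi)&(hsv[...,1]>80)
    return W,k
E
python3 - <<'E'
from h import *
s=get_state(); print(s["t"],s["eef_pos"].round(4),s["ee_rot"].round(3),s["force"].round(2),s["width"])
x,y,z=s["eef_pos"]
sc=grab_frame("scene"); t=grab_frame("top")
for d,n in((sc,"scene"),(t,"top")):
    W,k=wallpts(d,x,y,z-.205,z-.12); p=W[k]; print(n,len(p)); 
    if len(p):
        print(p.min(0).round(4),p.max(0).round(4))
        for zl in np.arange(z-.205,z-.125,.01):
            q=p[(p[:,2]>=zl)&(p[:,2]<zl+.01)]
            if len(q): print(round(zl-z,3),len(q),q[:,1].min().round(4),q[:,1].max().round(4),q[:,0].mean().round(4))
u,v=[int(i) for i in proj(sc,[x,y,z-.17])]
u2,v2=[int(i) for i in proj(t,[x,y,z-.17])]
c=np.hstack([cv2.resize(i[v_-50:v_+50,u_-50:u_+50],(400,400),interpolation=cv2.INTER_CUBIC) for i,u_,v_ in((sc["frame"],u,v),(t["frame"],u2,v2))])
cv2.imwrite("pics/lift1.png",c)
E
```

```text
5.0 [ 0.4528 -0.2218  0.311 ] [ 3.14   0.    -1.612] [ 0.76  0.25 -0.15] 0.009769691509553783
scene 152
[ 0.4453 -0.2729  0.1109] [ 0.4618 -0.173   0.1876]
-0.205 9 -0.2712 -0.2457 0.4547
-0.195 24 -0.2726 -0.2446 0.4555
-0.185 24 -0.2717 -0.2435 0.4566
-0.175 29 -0.2728 -0.2432 0.4555
-0.165 21 -0.2729 -0.247 0.4559
-0.155 23 -0.2725 -0.2468 0.4554
-0.145 21 -0.2725 -0.2544 0.4541
top 0
```

View pics/lift1.png

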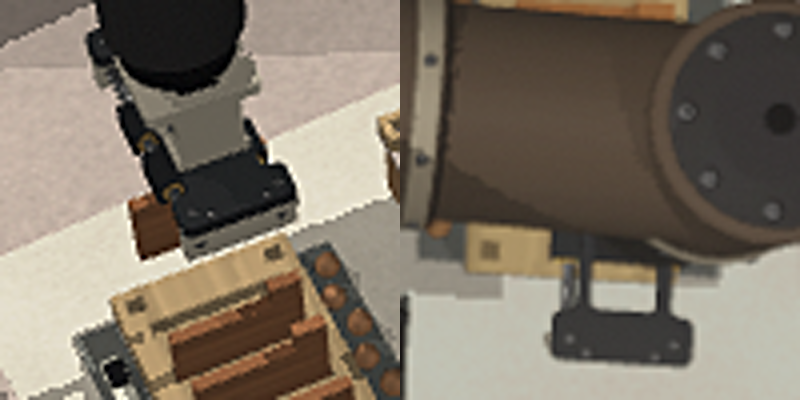

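The held wall is visible (left crop ~px 155,225). Because joint 6's range falls just short of a half turn here, I'll set the wall down on the table beyond the board and regrasp it turned.

Emit:
send_rows([
  {"offset": [0,0,-2],"turn": 0},
  {"offset": [-1.2,-6,-3],"turn": -4},
  {"offset": [-2.2,-11,-3],"turn": -9},
  {"offset": [-3.2,-16,-3],"turn": -14},
  {"offset": [-4.2,-21,-3],"turn": -19},
  {"offset": [-5.2,-26,-3],"turn": -24},
  {"offset": [-6.2,-31,-3],"turn": -28},
  {"offset": [-6.5,-32.5,-3],"turn": -28},
])

```text
t: 5.9
eef_pos: [0.7834, -0.1693, 0.3389]
ee_rot: [3.139, 0.001, -1.12]
force: [0.5, 0.7, -0.3]
width: 0.0095
```

Emit:
send_rows([
  {"offset": [0,0,4],"turn": 0},
  {"offset": [0,0,8],"turn": 0},
  {"offset": [0,0,10],"turn": 0},
  {"offset": [0,0,10],"turn": 0},
  {"offset": [0,0,10],"turn": 0},
])

```text
t: 6.4
eef_pos: [0.781, -0.1702, 0.2411]
ee_rot: [3.14, 0.0, -1.122]
force: [0.3, -0.1, 0.7]
width: 0.0098
```

```bash
python3 -c "
from h import *
to(.78,-.17,.201,-1.12)"
```

```text
t 6.4 pos [ 0.781  -0.1702  0.2411] rot [ 3.1400e+00  1.0000e-04 -1.1223e+00] q [ 0.03  0.67  0.15  0.   -1.05  0.42] F [ 0.31 -0.11  0.71] w 0.0098
offset cm [-0.06  0.08  4.01] turn -0.13
```

Emit:
send_rows([
  {"offset": [0,0,1.5],"turn": 0},
  {"offset": [0,0,2.8],"turn": 0},
  {"offset": [0,0,3.5],"turn": 0},
  {"offset": [0,0,3.9],"turn": 0},
  {"offset": [0,0,4.0],"turn": 0},
  {"offset": [0,0,4.05],"turn": 0},
  {"offset": [0,0,4.05],"turn": 0},
])

```text
t: 7.1
eef_pos: [0.7809, -0.1701, 0.2017]
ee_rot: [-3.141, -0.0, -1.122]
force: [0.0, -0.1, 0.2]
width: 0.0099
```

Emit:
send_rows([
  {"offset": [0,0,0.05],"turn": 0},
  {"offset": [0,0,0.1],"turn": 0},
  {"offset": [0,0,0.1],"turn": 0},
  {"offset": [0,0,0.1],"turn": 0},
])

```text
t: 7.5
eef_pos: [0.7809, -0.1701, 0.2007]
ee_rot: [-3.141, -0.0, -1.122]
force: [-0.1, 0.3, 3.0]
width: 0.0099
```

Contact (3 N). Release, rise, turn 180°.

Emit:
send_rows([
  {"offset": [0,0,0],"turn": 0},
  {"offset": [0,0,0],"turn": 0},
  {"offset": [0,0,0],"turn": 0},
  {"offset": [0,0,0],"turn": 0},
  {"offset": [0,0,-2],"turn": 0},
  {"offset": [0,0,-5],"turn": 0},
  {"offset": [0,0,-9],"turn": 0},
  {"offset": [0,0,-10],"turn": 0},
], hand=-0.35)

```text
t: 8.3
eef_pos: [0.7819, -0.1704, 0.3061]
ee_rot: [-3.136, -0.005, -1.122]
force: [1.6, -0.4, 0.1]
width: 0.0284
```

Emit:
send_rows([
  {"offset": [0,0,0],"turn": 8},
  {"offset": [0,0,0],"turn": 16},
  {"offset": [0,0,0],"turn": 24},
  {"offset": [0,0,0],"turn": 32},
  {"offset": [0,0,0],"turn": 40},
  {"offset": [0,0,0],"turn": 48},
  {"offset": [0,0,0],"turn": 56},
  {"offset": [0,0,0],"turn": 64},
])

```text
t: 9.1
eef_pos: [0.7807, -0.1701, 0.2999]
ee_rot: [3.141, -0.0, -2.245]
force: [0.1, 0.6, 0.7]
width: 0.0284
```

Emit:
send_rows([
  {"offset": [0,0,0],"turn": 8},
  {"offset": [0,0,0],"turn": 16},
  {"offset": [0,0,0],"turn": 24},
  {"offset": [0,0,0],"turn": 32},
  {"offset": [0,0,0],"turn": 40},
  {"offset": [0,0,0],"turn": 48},
  {"offset": [0,0,0],"turn": 56},
  {"offset": [0,0,0],"turn": 64},
])

```text
t: 9.9
eef_pos: [0.7807, -0.1701, 0.2999]
ee_rot: [3.142, -0.0, 2.921]
force: [0.1, 0.9, 1.0]
width: 0.0286
```

Emit:
send_rows([
  {"offset": [0,0,0],"turn": 8},
  {"offset": [0,0,0],"turn": 16},
  {"offset": [0,0,0],"turn": 24},
  {"offset": [0,0,0],"turn": 32},
  {"offset": [0,0,0],"turn": 40},
  {"offset": [0,0,0],"turn": 48},
  {"offset": [0,0,0],"turn": 52},
  {"offset": [0,0,0],"turn": 52},
])

```text
t: 10.7
eef_pos: [0.7807, -0.1701, 0.3]
ee_rot: [-3.141, -0.0, 2.018]
force: [-0.3, 0.8, 0.0]
width: 0.0286
```

Run:
```python
from h import *
to(.7809,-.1701,.2017,-1.122-np.pi)
sc=grab_frame("scene")
u,v=[int(i) for i in proj(sc,[.781,-.17,.05])]
cv2.imwrite("pics/tab1.png",cv2.resize(sc["frame"][v-70:v+60,u-70:u+60],(520,520),interpolation=cv2.INTER_CUBIC))
```

```text
t 10.7 pos [ 0.7807 -0.1701  0.3   ] rot [-3.1415e+00 -1.0000e-04  2.0180e+00] q [ 0.03  0.62  0.21 -0.   -1.16 -2.72] F [-0.34  0.75  0.01] w 0.0286
offset cm [-0.01  0.02  9.83] turn -0.09
```

View pics/tab1.png

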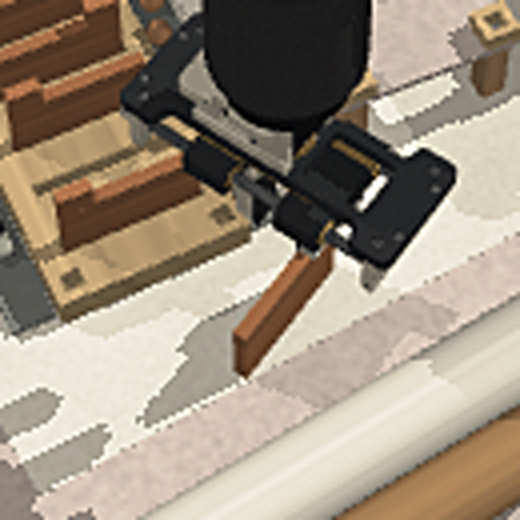

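Wall stands upright at crop (285,310) with the chimney end under the gripper. Regrasp.

Emit:
send_rows([
  {"offset": [0,0,4],"turn": 0},
  {"offset": [0,0,7],"turn": 0},
  {"offset": [0,0,9],"turn": 0},
  {"offset": [0,0,9.8],"turn": 0},
  {"offset": [0,0,9.8],"turn": 0},
  {"offset": [0,0,9.8],"turn": 0},
])

```text
t: 11.35
eef_pos: [0.7813, -0.1702, 0.2034]
ee_rot: [3.14, 0.001, 2.02]
force: [0.1, -0.3, -0.2]
width: 0.0285
```

Emit:
send_rows([
  {"offset": [0,0,0],"turn": 0},
  {"offset": [0,0,0],"turn": 0},
  {"offset": [0,0,0],"turn": 0},
  {"offset": [0,0,0],"turn": 0},
  {"offset": [0,0,0],"turn": 0},
  {"offset": [0,0,0],"turn": 0},
], hand=-1, squeeze=15)

```text
t: 11.95
eef_pos: [0.781, -0.1701, 0.2032]
ee_rot: [3.141, 0.001, 2.019]
force: [-1.2, 0.7, 5.5]
width: 0.0099
```

Emit:
send_rows([
  {"offset": [0,0,-2],"turn": 0},
  {"offset": [0,0,-6],"turn": 0},
  {"offset": [0,0,-10],"turn": 0},
  {"offset": [0,0,-14],"turn": 0},
  {"offset": [0,0,-14],"turn": 0},
  {"offset": [0,0,-14],"turn": 0},
])

```text
t: 12.55
eef_pos: [0.7807, -0.1701, 0.3435]
ee_rot: [3.139, 0.001, 2.019]
force: [-0.4, 0.3, 0.1]
width: 0.0098
```

```bash
python3 -c "
from h import *
to(.4528,-.2218,.34,-1.612)"
```

```text
t 12.55 pos [ 0.7807 -0.1701  0.3435] rot [3.1393e+00 6.0000e-04 2.0188e+00] q [ 0.03  0.6   0.26 -0.   -1.23 -2.72] F [-0.37  0.3   0.11] w 0.0098
offset cm [  9.54 -31.79   0.35] turn -151.97
```

Emit:
send_rows([
  {"offset": [1.2,-4,0],"turn": -8},
  {"offset": [2.4,-8,0],"turn": -16},
  {"offset": [3.6,-12,0],"turn": -24},
  {"offset": [4.8,-16,0],"turn": -32},
  {"offset": [6,-20,0],"turn": -40},
  {"offset": [7.2,-24,0],"turn": -48},
  {"offset": [8.4,-28,0],"turn": -56},
  {"offset": [9.5,-31.8,0],"turn": -64},
])

```text
t: 13.35
eef_pos: [0.4504, -0.2223, 0.3405]
ee_rot: [3.141, -0.003, 3.142]
force: [-0.2, -0.5, 0.6]
width: 0.0101
```

Emit:
send_rows([
  {"offset": [0,0,0],"turn": -8},
  {"offset": [0,0,0],"turn": -16},
  {"offset": [0,0,0],"turn": -24},
  {"offset": [0,0,0],"turn": -32},
  {"offset": [0,0,0],"turn": -40},
  {"offset": [0,0,0],"turn": -48},
  {"offset": [0,0,0],"turn": -56},
  {"offset": [0,0,0],"turn": -64},
])

```text
t: 14.15
eef_pos: [0.4523, -0.2222, 0.3406]
ee_rot: [3.139, -0.001, -2.025]
force: [0.1, -0.1, -1.4]
width: 0.0098
```

Emit:
send_rows([
  {"offset": [0,0,0],"turn": -8},
  {"offset": [0,0,0],"turn": -16},
  {"offset": [0,0,0],"turn": -24},
  {"offset": [0,0,0],"turn": -24},
  {"offset": [0,0,0],"turn": -24},
])

```text
t: 14.65
eef_pos: [0.4526, -0.2222, 0.3412]
ee_rot: [3.14, 0.0, -1.616]
force: [0.3, -0.0, -0.1]
width: 0.01
```

```bash
python3 -c "
from h import *
to(.4528,-.2218,.3137,-1.612)"
```

```text
t 14.65 pos [ 0.4526 -0.2222  0.3412] rot [ 3.1397e+00  3.0000e-04 -1.6156e+00] q [-0.07  0.13 -0.45 -0.   -0.99  0.02] F [ 0.28 -0.03 -0.1 ] w 0.01
offset cm [-0.04 -0.02  2.75] turn -0.21
```

Go to the same pose/height as before and measure the wall's end again in the same camera.

Emit:
send_rows([
  {"offset": [-0.04,-0.02,1.5],"turn": -0.2},
  {"offset": [-0.04,-0.02,2.75],"turn": -0.2},
  {"offset": [-0.04,-0.02,2.75],"turn": -0.2},
  {"offset": [-0.04,-0.02,2.75],"turn": -0.2},
])

```text
t: 15.05
eef_pos: [0.4532, -0.2219, 0.3143]
ee_rot: [3.14, -0.0, -1.609]
force: [0.2, 0.0, 0.8]
width: 0.01
```

Run:
```python
from h import *
s=get_state(); print(s["t"],s["eef_pos"].round(4),s["ee_rot"].round(3),s["force"].round(2),s["width"])
x,y,z=s["eef_pos"]
sc=grab_frame("scene")
W,k=wallpts(sc,x,y,z-.208,z-.12); p=W[k]; print(len(p),p.min(0).round(4),p.max(0).round(4))
for zl in np.arange(z-.21,z-.125,.01):
    q=p[(p[:,2]>=zl)&(p[:,2]<zl+.01)]
    if len(q): print(round(zl-z,3),len(q),q[:,1].min().round(4),q[:,1].max().round(4),q[:,0].mean().round(4))
```

```text
15.05 [ 0.4532 -0.2219  0.3143] [ 3.14  -0.    -1.609] [0.22 0.   0.81] 0.01001955828738443
171 [ 0.4464 -0.2722  0.1113] [ 0.4606 -0.2441  0.19  ]
-0.21 6 -0.2688 -0.2452 0.4541
-0.2 18 -0.2705 -0.2451 0.4555
-0.19 23 -0.2717 -0.2441 0.4568
-0.18 27 -0.2722 -0.2445 0.4561
-0.17 19 -0.2711 -0.2485 0.4561
-0.16 30 -0.2716 -0.2451 0.4567
-0.15 15 -0.2706 -0.2535 0.4551
-0.14 18 -0.2712 -0.2557 0.4553
-0.13 15 -0.2702 -0.2568 0.4526
```

Emit:
send_rows([
  {"offset": [0.12,-0.05,2],"turn": 0.1},
  {"offset": [0.12,-0.05,5],"turn": 0.1},
  {"offset": [0.12,-0.05,7.5],"turn": 0.1},
  {"offset": [0.12,-0.05,7.5],"turn": 0.1},
  {"offset": [0.12,-0.05,7.5],"turn": 0.1},
])

```text
t: 15.6
eef_pos: [0.4541, -0.2232, 0.2404]
ee_rot: [3.141, -0.0, -1.609]
force: [-0.1, 1.1, -0.2]
width: 0.0097
```

```bash
python3 -c "
from h import *
to(.4537,-.2231,.2152,-1.611)"
```

```text
t 15.6 pos [ 0.4541 -0.2232  0.2404] rot [ 3.1415e+00 -4.0000e-04 -1.6094e+00] q [-0.07  0.26 -0.57  0.   -0.75  0.03] F [-0.09  1.05 -0.24] w 0.0097
offset cm [-0.01  0.04  2.52] turn 0.09
```

Emit:
send_rows([
  {"offset": [0,0.04,0.5],"turn": 0.1},
  {"offset": [0,0.04,0.9],"turn": 0.1},
  {"offset": [0,0.04,1.3],"turn": 0.1},
  {"offset": [0,0.04,1.6],"turn": 0.1},
  {"offset": [0,0.04,1.7],"turn": 0.1},
  {"offset": [0,0.04,1.7],"turn": 0.1},
])

```text
t: 16.2
eef_pos: [0.4532, -0.2231, 0.2225]
ee_rot: [3.141, -0.0, -1.611]
force: [-0.6, -0.2, -0.2]
width: 0.0102
```

Entered the slot without force. Push home.

Emit:
send_rows([
  {"offset": [0,0,0.3],"turn": 0},
  {"offset": [0,0,0.55],"turn": 0},
  {"offset": [0,0,0.7],"turn": 0},
  {"offset": [0,0,0.8],"turn": 0},
  {"offset": [0,0,0.85],"turn": 0},
  {"offset": [0,0,0.85],"turn": 0},
])

```text
t: 16.8
eef_pos: [0.4532, -0.2231, 0.2151]
ee_rot: [-3.142, -0.0, -1.611]
force: [-3.1, 2.4, 12.4]
width: 0.0099
```

Emit:
send_rows([
  {"offset": [0,0,-0.1],"turn": 0},
  {"offset": [0,0,-0.1],"turn": 0},
  {"offset": [0,0,-0.1],"turn": 0},
  {"offset": [0,0,-0.1],"turn": 0},
  {"offset": [0,0,-2],"turn": 0},
  {"offset": [0,0,-5],"turn": 0},
  {"offset": [0,0,-7],"turn": 0},
  {"offset": [0,0,-7],"turn": 0},
], hand=-0.45)

```text
t: 17.6
eef_pos: [0.4543, -0.2233, 0.2869]
ee_rot: [-3.137, -0.001, -1.611]
force: [-0.3, 0.2, -0.3]
width: 0.0241
```

Emit:
send_rows([
  {"offset": [0.1,-4.4,0],"turn": 0},
  {"offset": [0.1,-4.4,0],"turn": 0},
  {"offset": [0.1,-4.4,0],"turn": 0},
])

```text
t: 17.9
eef_pos: [0.4975, -0.2258, 0.283]
ee_rot: [3.14, 0.0, -1.611]
force: [-0.8, 0.5, -0.4]
width: 0.024
```

Run:
```python
from h import *
to(.4975,-.2242,.2135,-1.611)
sc=grab_frame("scene")
cv2.imwrite("pics/s2.png",cv2.resize(sc["frame"][220:350,215:345],(520,520),interpolation=cv2.INTER_CUBIC))
W=cloud(sc)
for X in(.454,.4975,.5415,.585,.673):
    # end-face / side column of each wall below the tops
    k=(abs(W[...,0]-X-.003)<.012)&(abs(W[...,1]+.2255)<.07)&(W[...,2]>.035)&(W[...,2]<.09); p=W[k]
    if len(p)>5: print(X,len(p),np.percentile(p[:,1],[1,99]).round(4),"chim y",p[p[:,2]>.078][:,1].mean().round(4), "ztop",p[:,2].max().round(4))
```

```text
t 17.9 pos [ 0.4975 -0.2258  0.283 ] rot [ 3.1400e+00  3.0000e-04 -1.6114e+00] q [-0.07  0.26 -0.43 -0.   -0.88  0.03] F [-0.78  0.49 -0.4 ] w 0.024
offset cm [-0.16  0.    6.95] turn -0.02
0.454 150 [-0.2728 -0.2348] chim y -0.2607 ztop 0.0894
0.4975 203 [-0.2742 -0.1774] chim y nan ztop 0.0728
0.5415 370 [-0.2757 -0.1767] chim y -0.1881 ztop 0.0893
0.585 384 [-0.2776 -0.1788] chim y -0.2658 ztop 0.0899
0.673 400 [-0.2811 -0.1822] chim y -0.2694 ztop 0.0897<stdin>:9: RuntimeWarning: Mean of empty slice.
  ret = ret.dtype.type(ret / rcount)
```

View pics/s2.png

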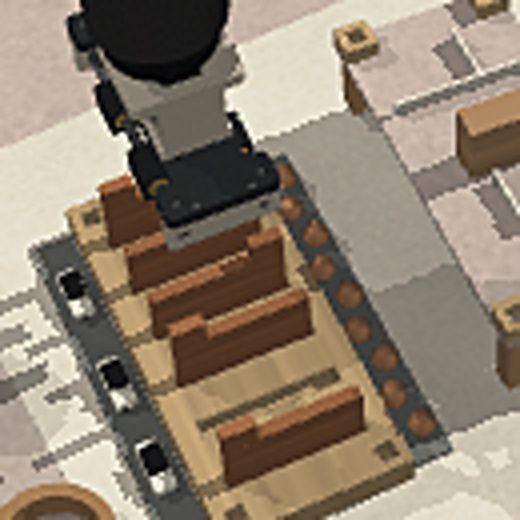

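First wall is now home with its chimney at the street end (crop ~115,185). Second wall (crop ~195,240) next.

Emit:
send_rows([
  {"offset": [-0.16,0,2],"turn": 0},
  {"offset": [-0.16,0,4],"turn": 0},
  {"offset": [-0.16,0,5.5],"turn": 0},
  {"offset": [-0.16,0,6.9],"turn": 0},
  {"offset": [-0.16,0,6.9],"turn": 0},
  {"offset": [-0.16,0,6.9],"turn": 0},
])

```text
t: 18.55
eef_pos: [0.4968, -0.2243, 0.2152]
ee_rot: [3.141, -0.0, -1.611]
force: [0.5, 0.5, 0.2]
width: 0.024
```

Emit:
send_rows([
  {"offset": [0,0,0],"turn": 0},
  {"offset": [0,0,0],"turn": 0},
  {"offset": [0,0,0],"turn": 0},
  {"offset": [0,0,0],"turn": 0},
  {"offset": [0,0,0],"turn": 0},
  {"offset": [0,0,0],"turn": 0},
], hand=-1, squeeze=15)

```text
t: 19.15
eef_pos: [0.4975, -0.2243, 0.2159]
ee_rot: [-3.141, -0.0, -1.611]
force: [-1.1, 0.3, 5.5]
width: 0.0101
```

Emit:
send_rows([
  {"offset": [0,0,-1],"turn": 0},
  {"offset": [0,0,-2.5],"turn": 0},
  {"offset": [0,0,-5],"turn": 0},
  {"offset": [0,0,-9],"turn": 0},
  {"offset": [0,0,-13],"turn": 0},
  {"offset": [0,0,-13],"turn": 0},
])

```text
t: 19.75
eef_pos: [0.4986, -0.2247, 0.3515]
ee_rot: [-3.132, -0.002, -1.61]
force: [0.7, 0.9, -1.7]
width: 0.0101
```

```bash
python3 -c "
from h import *
to(.781,-.17,.342,-1.122)"
```

```text
t 19.75 pos [ 0.4986 -0.2247  0.3515] rot [-3.1320e+00 -1.9000e-03 -1.6103e+00] q [-0.06  0.19 -0.35  0.   -1.02  0.02] F [ 0.66  0.89 -1.68] w 0.0101
offset cm [ -6.58 -28.     0.95] turn -27.98
```

Emit:
send_rows([
  {"offset": [-1.2,-5,0],"turn": -5},
  {"offset": [-2.4,-10,0],"turn": -10},
  {"offset": [-3.6,-15,0],"turn": -16},
  {"offset": [-4.8,-20,0],"turn": -22},
  {"offset": [-5.8,-24.5,0],"turn": -28},
  {"offset": [-6.6,-28,0],"turn": -28},
  {"offset": [-6.6,-28,4],"turn": -28},
  {"offset": [-6.6,-28,8],"turn": -28},
])

```text
t: 20.55
eef_pos: [0.7809, -0.1691, 0.2644]
ee_rot: [-3.14, -0.001, -1.122]
force: [-0.5, 0.8, -1.2]
width: 0.0099
```

Emit:
send_rows([
  {"offset": [0,0,2],"turn": 0},
  {"offset": [0,0,2],"turn": 0},
  {"offset": [0,0,2],"turn": 0},
  {"offset": [0,0,2],"turn": 0},
])

```text
t: 20.95
eef_pos: [0.7804, -0.1698, 0.2477]
ee_rot: [-3.139, -0.002, -1.122]
force: [0.5, -0.3, -0.1]
width: 0.0095
```

```bash
python3 -c "
from h import *
to(.781,-.17,.2039,-1.122)"
```

```text
t 20.95 pos [ 0.7804 -0.1698  0.2477] rot [-3.1389e+00 -1.8000e-03 -1.1223e+00] q [ 0.03  0.66  0.15  0.   -1.06  0.42] F [ 0.54 -0.29 -0.11] w 0.0095
offset cm [ 0.05 -0.05  4.38] turn -0.02
```

Emit:
send_rows([
  {"offset": [0,0,1.5],"turn": 0},
  {"offset": [0,0,2.8],"turn": 0},
  {"offset": [0,0,3.5],"turn": 0},
  {"offset": [0,0,4.0],"turn": 0},
  {"offset": [0,0,4.2],"turn": 0},
  {"offset": [0,0,4.25],"turn": 0},
  {"offset": [0,0,4.3],"turn": 0},
  {"offset": [0,0,4.3],"turn": 0},
])

```text
t: 21.75
eef_pos: [0.7796, -0.1697, 0.2036]
ee_rot: [3.142, -0.001, -1.122]
force: [-1.7, 0.3, 7.1]
width: 0.0097
```

Emit:
send_rows([
  {"offset": [0,0,-0.05],"turn": 0},
  {"offset": [0,0,-0.05],"turn": 0},
  {"offset": [0,0,-0.05],"turn": 0},
  {"offset": [0,0,-0.05],"turn": 0},
  {"offset": [0,0,-2],"turn": 0},
  {"offset": [0,0,-5],"turn": 0},
  {"offset": [0,0,-9],"turn": 0},
  {"offset": [0,0,-10],"turn": 0},
], hand=-0.35)

```text
t: 22.55
eef_pos: [0.7809, -0.17, 0.308]
ee_rot: [-3.136, -0.004, -1.122]
force: [0.1, -1.2, 0.0]
width: 0.0284
```

Emit:
send_rows([
  {"offset": [0,0,0],"turn": 8},
  {"offset": [0,0,0],"turn": 16},
  {"offset": [0,0,0],"turn": 24},
  {"offset": [0,0,0],"turn": 32},
  {"offset": [0,0,0],"turn": 40},
  {"offset": [0,0,0],"turn": 48},
  {"offset": [0,0,0],"turn": 56},
  {"offset": [0,0,0],"turn": 64},
])

```text
t: 23.35
eef_pos: [0.7797, -0.1697, 0.3018]
ee_rot: [3.141, -0.0, -2.245]
force: [-0.4, 1.2, 0.1]
width: 0.0283
```

Emit:
send_rows([
  {"offset": [0,0,0],"turn": 8},
  {"offset": [0,0,0],"turn": 16},
  {"offset": [0,0,0],"turn": 24},
  {"offset": [0,0,0],"turn": 32},
  {"offset": [0,0,0],"turn": 40},
  {"offset": [0,0,0],"turn": 48},
  {"offset": [0,0,0],"turn": 56},
  {"offset": [0,0,0],"turn": 64},
])

```text
t: 24.15
eef_pos: [0.7797, -0.1697, 0.3018]
ee_rot: [-3.142, -0.0, 2.921]
force: [-0.2, 0.0, -0.3]
width: 0.0286
```

Emit:
send_rows([
  {"offset": [0,0,0],"turn": 8},
  {"offset": [0,0,0],"turn": 16},
  {"offset": [0,0,0],"turn": 24},
  {"offset": [0,0,0],"turn": 32},
  {"offset": [0,0,0],"turn": 40},
  {"offset": [0,0,0],"turn": 48},
  {"offset": [0,0,0],"turn": 52},
  {"offset": [0,0,0],"turn": 52},
])

```text
t: 24.95
eef_pos: [0.7797, -0.1697, 0.3018]
ee_rot: [-3.141, -0.0, 2.018]
force: [-0.5, 0.5, 0.6]
width: 0.0284
```

Run:
```python
from h import *
to(.7796,-.1697,.2042,-1.122-np.pi)
sc=grab_frame("scene"); W,k=wallpts(sc,.78,-.17,.01,.1,.07,.08); p=W[k]; print(len(p),p.min(0).round(3),p.max(0).round(3))
p=p[p[:,2]<.05]; print(cv2.fitLine(p[:,:2].astype(np.float32),cv2.DIST_L2,0,.01,.01).ravel().round(3))
```

```text
t 24.95 pos [ 0.7797 -0.1697  0.3018] rot [-3.1414e+00 -1.0000e-04  2.0181e+00] q [ 0.03  0.62  0.21 -0.   -1.16 -2.72] F [-0.52  0.52  0.55] w 0.0284
offset cm [ 0.   -0.01  9.76] turn -0.09
456 [ 0.71  -0.249  0.01 ] [ 0.806 -0.123  0.064]
[ 0.844  0.537  0.751 -0.19 ]
```

Emit:
send_rows([
  {"offset": [0,0,4],"turn": 0},
  {"offset": [0,0,7],"turn": 0},
  {"offset": [0,0,9],"turn": 0},
  {"offset": [0,0,9.8],"turn": 0},
  {"offset": [0,0,9.8],"turn": 0},
  {"offset": [0,0,9.8],"turn": 0},
])

```text
t: 25.6
eef_pos: [0.7802, -0.1697, 0.2054]
ee_rot: [3.14, 0.001, 2.02]
force: [0.1, -0.2, -0.2]
width: 0.0285
```

Emit:
send_rows([
  {"offset": [0,0,0],"turn": 0},
  {"offset": [0,0,0],"turn": 0},
  {"offset": [0,0,0],"turn": 0},
  {"offset": [0,0,0],"turn": 0},
  {"offset": [0,0,0],"turn": 0},
  {"offset": [0,0,0],"turn": 0},
], hand=-1, squeeze=15)

```text
t: 26.2
eef_pos: [0.7799, -0.1696, 0.2052]
ee_rot: [3.141, 0.001, 2.019]
force: [-0.5, 0.6, 6.1]
width: 0.0097
```

Emit:
send_rows([
  {"offset": [0,0,-2],"turn": 0},
  {"offset": [0,0,-6],"turn": 0},
  {"offset": [0,0,-10],"turn": 0},
  {"offset": [0,0,-14],"turn": 0},
  {"offset": [0,0,-14],"turn": 0},
  {"offset": [0,0,-14],"turn": 0},
])

```text
t: 26.8
eef_pos: [0.7796, -0.1696, 0.3454]
ee_rot: [3.139, 0.001, 2.019]
force: [0.2, -0.1, -1.3]
width: 0.0097
```

```bash
python3 -c "
from h import *
to(.4975,-.2243,.34,-1.611)"
```

```text
t 26.8 pos [ 0.7796 -0.1696  0.3454] rot [3.1393e+00 6.0000e-04 2.0189e+00] q [ 0.03  0.59  0.26 -0.   -1.23 -2.72] F [ 0.18 -0.15 -1.27] w 0.0097
offset cm [  7.3  -27.8    0.54] turn -152.02
```

Emit:
send_rows([
  {"offset": [1,-4,0],"turn": -8},
  {"offset": [2,-8,0],"turn": -16},
  {"offset": [3,-12,0],"turn": -24},
  {"offset": [4,-16,0],"turn": -32},
  {"offset": [5,-20,0],"turn": -40},
  {"offset": [6,-23,0],"turn": -48},
  {"offset": [7,-26,0],"turn": -56},
  {"offset": [7.3,-27.8,0],"turn": -64},
])

```text
t: 27.6
eef_pos: [0.4945, -0.2243, 0.3426]
ee_rot: [3.141, -0.003, 3.141]
force: [0.5, -0.6, -2.1]
width: 0.0099
```

Emit:
send_rows([
  {"offset": [0,0,0],"turn": -8},
  {"offset": [0,0,0],"turn": -16},
  {"offset": [0,0,0],"turn": -24},
  {"offset": [0,0,0],"turn": -32},
  {"offset": [0,0,0],"turn": -40},
  {"offset": [0,0,0],"turn": -48},
  {"offset": [0,0,0],"turn": -56},
  {"offset": [0,0,0],"turn": -64},
])

```text
t: 28.4
eef_pos: [0.4969, -0.2242, 0.3424]
ee_rot: [3.139, -0.001, -2.025]
force: [0.4, -0.3, -0.1]
width: 0.0103
```

Emit:
send_rows([
  {"offset": [0,0,0],"turn": -8},
  {"offset": [0,0,0],"turn": -16},
  {"offset": [0,0,1],"turn": -24},
  {"offset": [0,0,2],"turn": -24},
  {"offset": [0,0,2.5],"turn": -24},
  {"offset": [0,0,2.5],"turn": -24},
  {"offset": [0,0,2.5],"turn": -24},
])

```text
t: 29.1
eef_pos: [0.4975, -0.2244, 0.3189]
ee_rot: [3.141, -0.0, -1.613]
force: [0.5, 0.1, -0.3]
width: 0.0101
```

```bash
cat > meas.py <<'E'
from h import *
import sys
to(float(sys.argv[1]),float(sys.argv[2]),float(sys.argv[3]),-1.611)
x,y,z=get_state()["eef_pos"]
sc=grab_frame("scene")
W,k=wallpts(sc,x,y,z-.2,z-.13); p=W[k]
m=[]
for zl in np.arange(z-.2,z-.135,.01):
    q=p[(p[:,2]>=zl)&(p[:,2]<zl+.01)]
    if len(q): m.append(q[:,1].min())
print(len(p),np.round(m,4),"centre y",round(np.mean(m)+.0501,4),"tool y",round(y,4), "x",p[:,0].mean().round(4))
E
python3 meas.py .4975 -.2243 .3
```

```text
t 29.1 pos [ 0.4975 -0.2244  0.3189] rot [ 3.1408e+00 -1.0000e-04 -1.6131e+00] q [-0.06  0.22 -0.39  0.   -0.96  0.02] F [ 0.49  0.1  -0.25] w 0.0101
offset cm [-0.01  0.    1.89] turn -0.12
169 [-0.2751 -0.275  -0.2744 -0.2744 -0.2739 -0.2742 -0.2742] centre y -0.2244 tool y -0.2244 x 0.4998
```

Emit:
send_rows([
  {"offset": [0,0,3],"turn": -0.1},
  {"offset": [0,0,6],"turn": -0.1},
  {"offset": [0,0,7.5],"turn": -0.1},
  {"offset": [0,0,8.2],"turn": -0.1},
  {"offset": [0,0,8.7],"turn": -0.1},
  {"offset": [0,0,9.2],"turn": -0.1},
  {"offset": [0,0,9.4],"turn": -0.1},
  {"offset": [0,0,9.4],"turn": -0.1},
])

```text
t: 29.95
eef_pos: [0.4976, -0.2244, 0.2255]
ee_rot: [-3.141, -0.0, -1.61]
force: [-0.1, -1.0, -0.2]
width: 0.0099
```

Emit:
send_rows([
  {"offset": [0,0,0.3],"turn": 0},
  {"offset": [0,0,0.55],"turn": 0},
  {"offset": [0,0,0.7],"turn": 0},
  {"offset": [0,0,0.8],"turn": 0},
  {"offset": [0,0,0.9],"turn": 0},
  {"offset": [0,0,0.9],"turn": 0},
])

```text
t: 30.55
eef_pos: [0.4975, -0.2243, 0.2171]
ee_rot: [-3.142, -0.0, -1.609]
force: [-3.9, 1.2, 9.0]
width: 0.01
```

Emit:
send_rows([
  {"offset": [0,0,-0.1],"turn": 0},
  {"offset": [0,0,-0.1],"turn": 0},
  {"offset": [0,0,-0.1],"turn": 0},
  {"offset": [0,0,-0.1],"turn": 0},
  {"offset": [0,0,-2],"turn": 0},
  {"offset": [0,0,-5],"turn": 0},
  {"offset": [0,0,-7],"turn": 0},
  {"offset": [0,0,-7],"turn": 0},
], hand=-0.45)

```text
t: 31.35
eef_pos: [0.4985, -0.2245, 0.2891]
ee_rot: [-3.137, -0.001, -1.609]
force: [1.3, 0.3, 0.5]
width: 0.0242
```

Emit:
send_rows([
  {"offset": [0,-4.4,0],"turn": 0},
  {"offset": [0,-4.4,0],"turn": 0},
  {"offset": [0,-4.4,0],"turn": 0},
])

```text
t: 31.65
eef_pos: [0.5418, -0.226, 0.2849]
ee_rot: [3.14, 0.0, -1.61]
force: [-0.6, -0.1, -0.1]
width: 0.0239
```

Run:
```python
from h import *
to(.5415,-.2258,.2140,-1.611)
sc=grab_frame("scene")
W=cloud(sc)
for X in(.454,.4975,.5415,.585,.673):
    k=(abs(W[...,0]-X-.003)<.012)&(abs(W[...,1]+.2255)<.07)&(W[...,2]>.035)&(W[...,2]<.095); p=W[k]
    if len(p)>5: print(X,len(p),np.percentile(p[:,1],[1,99]).round(4),"chim y",p[p[:,2]>.078][:,1].mean().round(4), "ztop",p[:,2].max().round(4))
```

```text
t 31.65 pos [ 0.5418 -0.226   0.2849] rot [ 3.1399e+00  3.0000e-04 -1.6096e+00] q [-0.06  0.32 -0.34 -0.   -0.91  0.02] F [-0.58 -0.12 -0.11] w 0.0239
offset cm [-0.01  0.03  7.09] turn 0.08
0.454 161 [-0.2729 -0.2226] chim y -0.2607 ztop 0.0925
0.4975 166 [-0.2746 -0.2342] chim y -0.2631 ztop 0.0903
0.5415 190 [-0.2761 -0.1789] chim y nan ztop 0.0745
0.585 383 [-0.2776 -0.1783] chim y -0.2662 ztop 0.0945
0.673 399 [-0.281  -0.1815] chim y -0.2695 ztop 0.0924<stdin>:7: RuntimeWarning: Mean of empty slice.
  ret = ret.dtype.type(ret / rcount)
```

Second is good. Third wall.

Emit:
send_rows([
  {"offset": [0,0.03,2],"turn": 0},
  {"offset": [0,0.03,4],"turn": 0},
  {"offset": [0,0.03,5.5],"turn": 0},
  {"offset": [0,0.03,7.1],"turn": 0},
  {"offset": [0,0.03,7.1],"turn": 0},
  {"offset": [0,0.03,7.1],"turn": 0},
])

```text
t: 32.3
eef_pos: [0.5407, -0.2261, 0.2152]
ee_rot: [3.141, -0.0, -1.61]
force: [-0.5, 0.4, 0.9]
width: 0.0243
```

Emit:
send_rows([
  {"offset": [0,0,0],"turn": 0},
  {"offset": [0,0,0],"turn": 0},
  {"offset": [0,0,0],"turn": 0},
  {"offset": [0,0,0],"turn": 0},
  {"offset": [0,0,0],"turn": 0},
  {"offset": [0,0,0],"turn": 0},
], hand=-1, squeeze=15)

```text
t: 32.9
eef_pos: [0.5414, -0.2261, 0.216]
ee_rot: [-3.14, -0.0, -1.609]
force: [-1.4, 1.1, 5.8]
width: 0.0102
```

Emit:
send_rows([
  {"offset": [0,0,-1],"turn": 0},
  {"offset": [0,0,-2.5],"turn": 0},
  {"offset": [0,0,-5],"turn": 0},
  {"offset": [0,0,-9],"turn": 0},
  {"offset": [0,0,-13],"turn": 0},
  {"offset": [0,0,-13],"turn": 0},
  {"offset": [0,0,-13],"turn": 0},
])

```text
t: 33.6
eef_pos: [0.541, -0.226, 0.3466]
ee_rot: [-3.139, 0.0, -1.61]
force: [-0.4, 0.8, -1.7]
width: 0.0101
```

```bash
python3 -c "
from h import *
to(.780,-.17,.342,-1.122)"
```

```text
t 33.6 pos [ 0.541  -0.226   0.3466] rot [-3.1390e+00  2.0000e-04 -1.6097e+00] q [-0.06  0.26 -0.27 -0.   -1.04  0.02] F [-0.38  0.79 -1.74] w 0.0101
offset cm [ -6.52 -23.66   0.46] turn -27.94
```

Emit:
send_rows([
  {"offset": [-1.3,-5,0],"turn": -6},
  {"offset": [-2.6,-10,0],"turn": -12},
  {"offset": [-3.9,-15,0],"turn": -18},
  {"offset": [-5.2,-19.5,0],"turn": -24},
  {"offset": [-6.5,-23.7,0],"turn": -28},
  {"offset": [-6.5,-23.7,3],"turn": -28},
  {"offset": [-6.5,-23.7,6],"turn": -28},
  {"offset": [-6.5,-23.7,9],"turn": -28},
])

```text
t: 34.4
eef_pos: [0.7801, -0.1699, 0.2514]
ee_rot: [3.139, 0.002, -1.121]
force: [0.1, 0.6, -1.0]
width: 0.0094
```

Emit:
send_rows([
  {"offset": [0,0,1],"turn": 0},
  {"offset": [0,0,1],"turn": 0},
  {"offset": [0,0,1],"turn": 0},
])

```text
t: 34.7
eef_pos: [0.7809, -0.1704, 0.2461]
ee_rot: [-3.141, -0.001, -1.121]
force: [-0.0, -0.6, 0.2]
width: 0.0099
```

```bash
python3 -c "
from h import *
to(.780,-.17,.2040,-1.122)"
```

```text
t 34.7 pos [ 0.7809 -0.1704  0.2461] rot [-3.1412e+00 -8.0000e-04 -1.1206e+00] q [ 0.03  0.66  0.15  0.   -1.06  0.42] F [-0.   -0.64  0.19] w 0.0099
offset cm [-0.08  0.06  4.21] turn 0.08
```

Emit:
send_rows([
  {"offset": [0,0,1.5],"turn": 0},
  {"offset": [0,0,2.8],"turn": 0},
  {"offset": [0,0,3.5],"turn": 0},
  {"offset": [0,0,3.9],"turn": 0},
  {"offset": [0,0,4.05],"turn": 0},
  {"offset": [0,0,4.15],"turn": 0},
  {"offset": [0,0,4.25],"turn": 0},
  {"offset": [0,0,4.25],"turn": 0},
])

```text
t: 35.5
eef_pos: [0.7807, -0.1703, 0.2041]
ee_rot: [-3.141, -0.001, -1.121]
force: [-1.5, 1.1, 5.6]
width: 0.0098
```

Emit:
send_rows([
  {"offset": [0,0,-0.05],"turn": 0},
  {"offset": [0,0,-0.05],"turn": 0},
  {"offset": [0,0,-0.05],"turn": 0},
  {"offset": [0,0,-0.05],"turn": 0},
  {"offset": [0,0,-2],"turn": 0},
  {"offset": [0,0,-5],"turn": 0},
  {"offset": [0,0,-9],"turn": 0},
  {"offset": [0,0,-10],"turn": 0},
], hand=-0.35)

```text
t: 36.3
eef_pos: [0.7817, -0.1706, 0.3085]
ee_rot: [-3.136, -0.004, -1.12]
force: [0.9, 0.7, 0.8]
width: 0.0284
```

Emit:
send_rows([
  {"offset": [0,0,0],"turn": 8},
  {"offset": [0,0,0],"turn": 16},
  {"offset": [0,0,0],"turn": 24},
  {"offset": [0,0,0],"turn": 32},
  {"offset": [0,0,0],"turn": 40},
  {"offset": [0,0,0],"turn": 48},
  {"offset": [0,0,0],"turn": 56},
  {"offset": [0,0,0],"turn": 64},
])

```text
t: 37.1
eef_pos: [0.7805, -0.1703, 0.3024]
ee_rot: [3.141, -0.0, -2.244]
force: [0.1, -0.8, -0.3]
width: 0.0282
```

Emit:
send_rows([
  {"offset": [0,0,0],"turn": 8},
  {"offset": [0,0,0],"turn": 16},
  {"offset": [0,0,0],"turn": 24},
  {"offset": [0,0,0],"turn": 32},
  {"offset": [0,0,0],"turn": 40},
  {"offset": [0,0,0],"turn": 48},
  {"offset": [0,0,0],"turn": 56},
  {"offset": [0,0,0],"turn": 64},
])

```text
t: 37.9
eef_pos: [0.7805, -0.1703, 0.3023]
ee_rot: [-3.142, -0.0, 2.923]
force: [-0.8, 0.1, 0.2]
width: 0.0288
```

Emit:
send_rows([
  {"offset": [0,0,0],"turn": 8},
  {"offset": [0,0,0],"turn": 16},
  {"offset": [0,0,0],"turn": 24},
  {"offset": [0,0,0],"turn": 32},
  {"offset": [0,0,0],"turn": 40},
  {"offset": [0,0,0],"turn": 48},
  {"offset": [0,0,0],"turn": 52},
  {"offset": [0,0,0],"turn": 52},
])

```text
t: 38.7
eef_pos: [0.7805, -0.1703, 0.3024]
ee_rot: [-3.141, -0.0, 2.02]
force: [-0.0, -0.1, -0.1]
width: 0.0285
```

Emit:
send_rows([
  {"offset": [0,0,4],"turn": 0},
  {"offset": [0,0,7],"turn": 0},
  {"offset": [0,0,9],"turn": 0},
  {"offset": [0,0,9.8],"turn": 0},
  {"offset": [0,0,9.8],"turn": 0},
  {"offset": [0,0,9.8],"turn": 0},
])

```text
t: 39.3
eef_pos: [0.7811, -0.1704, 0.2059]
ee_rot: [3.14, 0.001, 2.022]
force: [0.4, 0.5, 0.8]
width: 0.0285
```

Emit:
send_rows([
  {"offset": [0,0,0],"turn": 0},
  {"offset": [0,0,0],"turn": 0},
  {"offset": [0,0,0],"turn": 0},
  {"offset": [0,0,0],"turn": 0},
  {"offset": [0,0,0],"turn": 0},
  {"offset": [0,0,0],"turn": 0},
], hand=-1, squeeze=15)

```text
t: 39.9
eef_pos: [0.7808, -0.1702, 0.2058]
ee_rot: [3.14, 0.001, 2.021]
force: [-0.4, 0.7, 5.2]
width: 0.0097
```

Emit:
send_rows([
  {"offset": [0,0,-2],"turn": 0},
  {"offset": [0,0,-6],"turn": 0},
  {"offset": [0,0,-10],"turn": 0},
  {"offset": [0,0,-14],"turn": 0},
  {"offset": [0,0,-14],"turn": 0},
  {"offset": [0,0,-14],"turn": 0},
])

```text
t: 40.5
eef_pos: [0.7805, -0.1702, 0.3459]
ee_rot: [3.139, 0.001, 2.021]
force: [-0.2, 0.4, -1.4]
width: 0.0095
```

```bash
python3 -c "
from h import *
to(.5415,-.2260,.34,-1.611)"
```

```text
t 40.5 pos [ 0.7805 -0.1702  0.3459] rot [3.1394e+00 6.0000e-04 2.0206e+00] q [ 0.03  0.59  0.26 -0.   -1.24 -2.72] F [-0.15  0.4  -1.37] w 0.0095
offset cm [  5.37 -23.94   0.59] turn -151.92
```

Underside is at TCP−0.2058; the floor will come at TCP≈0.2178.

Emit:
send_rows([
  {"offset": [0.7,-3,0],"turn": -8},
  {"offset": [1.4,-6,0],"turn": -16},
  {"offset": [2.1,-9,0],"turn": -24},
  {"offset": [2.8,-12,0],"turn": -32},
  {"offset": [3.5,-15,0],"turn": -40},
  {"offset": [4.2,-18,0],"turn": -48},
  {"offset": [4.9,-21,0],"turn": -56},
  {"offset": [5.4,-24,0],"turn": -64},
])

```text
t: 41.3
eef_pos: [0.539, -0.226, 0.3428]
ee_rot: [3.141, -0.003, -3.14]
force: [0.2, -0.7, -0.1]
width: 0.0096
```

Emit:
send_rows([
  {"offset": [0,0,0],"turn": -8},
  {"offset": [0,0,0],"turn": -16},
  {"offset": [0,0,0],"turn": -24},
  {"offset": [0,0,0],"turn": -32},
  {"offset": [0,0,0],"turn": -40},
  {"offset": [0,0,0],"turn": -48},
  {"offset": [0,0,0],"turn": -56},
  {"offset": [0,0,0],"turn": -64},
])

```text
t: 42.1
eef_pos: [0.5403, -0.2259, 0.3428]
ee_rot: [3.138, -0.001, -2.023]
force: [0.8, -1.2, -0.9]
width: 0.0098
```

Emit:
send_rows([
  {"offset": [0,0,0],"turn": -8},
  {"offset": [0,0,0],"turn": -16},
  {"offset": [0,0,1],"turn": -24},
  {"offset": [0,0,2],"turn": -24},
  {"offset": [0,0,2.5],"turn": -24},
  {"offset": [0,0,2.5],"turn": -24},
  {"offset": [0,0,2.5],"turn": -24},
])

```text
t: 42.8
eef_pos: [0.5409, -0.226, 0.3194]
ee_rot: [3.141, -0.0, -1.611]
force: [0.4, 0.0, -0.5]
width: 0.0097
```

```bash
python3 meas.py .5415 -.2260 .3
```

```text
t 42.8 pos [ 0.5409 -0.226   0.3194] rot [ 3.1409e+00 -1.0000e-04 -1.6114e+00] q [-0.06  0.28 -0.3   0.   -0.98  0.02] F [ 0.41  0.04 -0.46] w 0.0097
offset cm [-0.01 -0.06  1.94] turn -0.03
174 [-0.2761 -0.2767 -0.2762 -0.2767 -0.2765 -0.2763 -0.2764] centre y -0.2263 tool y -0.226 x 0.5434
```

Emit:
send_rows([
  {"offset": [-0.03,-0.05,3],"turn": 0},
  {"offset": [-0.03,-0.05,6],"turn": 0},
  {"offset": [-0.03,-0.05,7.5],"turn": 0},
  {"offset": [-0.03,-0.05,8.2],"turn": 0},
  {"offset": [-0.03,-0.05,8.7],"turn": 0},
  {"offset": [-0.03,-0.05,9.2],"turn": 0},
  {"offset": [-0.03,-0.05,9.4],"turn": 0},
  {"offset": [-0.03,-0.05,9.4],"turn": 0},
])

```text
t: 43.65
eef_pos: [0.5416, -0.2258, 0.226]
ee_rot: [-3.141, -0.0, -1.61]
force: [0.3, 0.7, -0.6]
width: 0.01
```

Emit:
send_rows([
  {"offset": [0,0,0.3],"turn": 0},
  {"offset": [0,0,0.3],"turn": 0},
])

```text
t: 43.85
eef_pos: [0.5414, -0.2257, 0.2226]
ee_rot: [-3.141, 0.0, -1.61]
force: [-0.9, -0.2, 0.0]
width: 0.01
```

Emit:
send_rows([
  {"offset": [0,0,0.3],"turn": 0},
  {"offset": [0,0,0.45],"turn": 0},
  {"offset": [0,0,0.5],"turn": 0},
  {"offset": [0,0,0.57],"turn": 0},
  {"offset": [0,0,0.57],"turn": 0},
])

```text
t: 44.35
eef_pos: [0.5414, -0.2257, 0.2177]
ee_rot: [-3.141, -0.0, -1.609]
force: [-2.6, 1.7, 7.0]
width: 0.01
```

Emit:
send_rows([
  {"offset": [0,0,-0.1],"turn": 0},
  {"offset": [0,0,-0.1],"turn": 0},
  {"offset": [0,0,-0.1],"turn": 0},
  {"offset": [0,0,-0.1],"turn": 0},
  {"offset": [0,0,-2],"turn": 0},
  {"offset": [0,0,-6],"turn": 0},
  {"offset": [0,0,-11],"turn": 0},
  {"offset": [0,0,-16],"turn": 0},
], hand=-0.45)

```text
t: 45.15
eef_pos: [0.5411, -0.2257, 0.3783]
ee_rot: [3.14, -0.0, -1.609]
force: [1.9, 0.1, -0.7]
width: 0.0239
```

Emit:
send_rows([
  {"offset": [-5,0,0],"turn": 0},
  {"offset": [-10,0,0],"turn": 0},
  {"offset": [-15,0,0],"turn": 0},
  {"offset": [-20,0,0],"turn": 0},
  {"offset": [-24,0,0],"turn": 0},
  {"offset": [-24,0,0],"turn": 0},
  {"offset": [-24,0,0],"turn": 0},
], hand=0.2)

```text
t: 45.85
eef_pos: [0.5507, 0.015, 0.3768]
ee_rot: [3.141, -0.0, -1.607]
force: [-1.5, -0.5, -0.0]
width: 0.0524
```

Run:
```python
from h import *
s=get_state(); print(s["t"],s["eef_pos"].round(4),s["ee_rot"].round(3),s["width"])
sc=grab_frame("scene");t=grab_frame("top")
np.savez("pics/st.npz",**{n+k:np.asarray(d[k]) for n,d in(("s_",sc),("t_",t)) for k in d})
for n,d in(("scene",sc),("top",t)):
    W=cloud(d)
    for X in(.454,.4975,.5415,.585,.673):
        k=(abs(W[...,0]-X)<.012)&(abs(W[...,1]+.2255)<.07)&(W[...,2]>.079)&(W[...,2]<.095); p=W[k]
        if len(p)>5: print(n,X,len(p),"chim",p.mean(0).round(4),np.median(p[:,2]).round(4))
    for lo,hi,nm,mn in((.118,.138,"core",60),(.0865,.1,"sock",40)):
        k=(W[...,2]>lo)&(W[...,2]<hi)&(abs(W[...,0]-.55)<.2)&(W[...,1]>-.12)&(W[...,1]<.32)
        nn,l,st,ce=cv2.connectedComponentsWithStats(k.astype(np.uint8),connectivity=8)
        for i in range(1,nn):
            if st[i,4]>mn:
                p=W[l==i]; z=np.median(p[:,2]); p=p[p[:,2]>np.percentile(p[:,2],50)-.003]; print(n,nm,ce[i].round(),st[i,4],p.mean(0).round(4))
c=np.hstack([cv2.resize(sc["frame"][170:370,210:460],(500,400)),cv2.resize(t["frame"][140:300,190:310],(300,400))])
cv2.imwrite("pics/st.png",c)
```

```text
45.85 [0.5507 0.015  0.3768] [ 3.141 -0.    -1.607] 0.052439358711540845
scene 0.454 38 chim [ 0.4531 -0.2604  0.0853] 0.0851
scene 0.4975 39 chim [ 0.4976 -0.2639  0.0858] 0.0866
scene 0.5415 41 chim [ 0.541  -0.2645  0.0853] 0.0848
scene 0.585 46 chim [ 0.5863 -0.2657  0.0852] 0.0849
scene 0.673 46 chim [ 0.6741 -0.269   0.0859] 0.0861
scene core [397. 224.] 189 [0.5546 0.1886 0.1289]
scene core [340. 248.] 206 [ 0.5542 -0.0037  0.1293]
scene sock [383. 197.] 59 [0.4143 0.2332 0.0929]
scene sock [386. 214.] 54 [0.479  0.2028 0.091 ]
scene sock [303. 229.] 64 [ 0.4138 -0.0492  0.0924]
scene sock [330. 239.] 80 [0.4833 0.0048 0.0904]
scene sock [395. 234.] 62 [0.5619 0.1812 0.0939]
scene sock [439. 254.] 75 [0.6867 0.2514 0.0927]
scene sock [340. 258.] 63 [ 0.5637 -0.0083  0.0953]
scene sock [351. 270.] 62 [ 6.139e-01 -1.000e-04  9.070e-02]
scene sock [409. 270.] 80 [0.6937 0.1422 0.0928]
scene sock [379. 284.] 74 [0.6933 0.0422 0.0927]
scene sock [344. 298.] 80 [ 0.6871 -0.0667  0.0926]
top 0.454 40 chim [ 0.4508 -0.2582  0.0867] 0.0869
top 0.4975 40 chim [ 0.4948 -0.2607  0.0865] 0.0863
top 0.5415 39 chim [ 0.5388 -0.2612  0.0864] 0.0871
top 0.585 40 chim [ 0.5838 -0.2632  0.086 ] 0.0857
top 0.673 39 chim [ 0.6713 -0.2664  0.0855] 0.0857
top core [319. 214.] 72 [ 0.552  -0.0222  0.1291]
top sock [215. 161.] 49 [0.6917 0.2552 0.0935]
top sock [337. 167.] 83 [ 0.6847 -0.0653  0.0938]
top sock [237. 242.] 87 [0.479  0.1886 0.0918]
top sock [260. 266.] 88 [0.4188 0.1253 0.0939]
top sock [285. 267.] 80 [0.4192 0.063  0.0934]
top sock [328. 271.] 80 [ 0.4122 -0.0473  0.0935]
```

View pics/st.png

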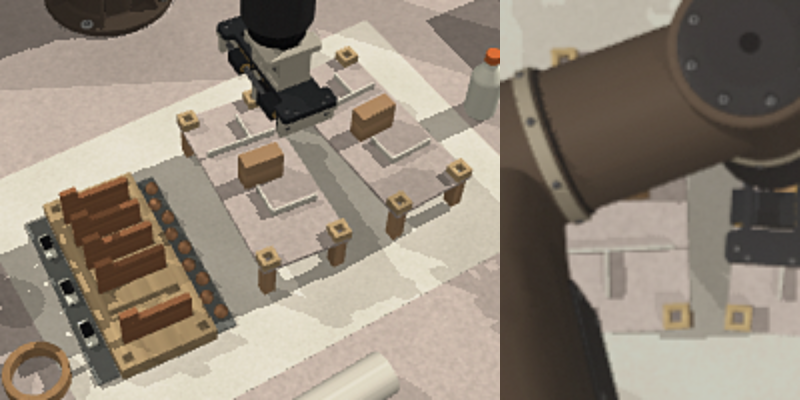

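All five walls now have chimneys at the street end. The far storey was knocked (core moved from (0.529,0.207) to about (0.554,0.188)). I take the near storey first; core corrected to the robot frame is about (0.553,−0.003).

```bash
python3 -c "
from h import *
to(.5528,-.0033,.276,-1.636)"
```

```text
t 45.95 pos [0.5506 0.0135 0.3768] rot [ 3.1413e+00 -2.0000e-04 -1.6098e+00] q [ 0.38  0.18 -0.3   0.   -1.09 -0.42] F [ 0.13 -0.81  0.75] w 0.0528
offset cm [ 1.67 -0.28 10.08] turn 1.5
```

Emit:
send_rows([
  {"offset": [1.7,-0.3,0],"turn": 1.5},
  {"offset": [1.7,-0.3,2],"turn": 1.5},
  {"offset": [1.7,-0.3,5],"turn": 1.5},
  {"offset": [1.7,-0.3,7.5],"turn": 1.5},
  {"offset": [1.7,-0.3,9.3],"turn": 1.5},
  {"offset": [1.7,-0.3,10],"turn": 1.5},
  {"offset": [1.7,-0.3,10],"turn": 1.5},
  {"offset": [1.7,-0.3,10],"turn": 1.5},
])

```text
t: 46.75
eef_pos: [0.5535, -0.0036, 0.2778]
ee_rot: [-3.141, 0.0, -1.636]
force: [-0.1, -0.0, 0.3]
width: 0.0522
```

Emit:
send_rows([
  {"offset": [0,0,0],"turn": 0},
  {"offset": [0,0,0],"turn": 0},
  {"offset": [0,0,0],"turn": 0},
  {"offset": [0,0,0],"turn": 0},
  {"offset": [0,0,0],"turn": 0},
  {"offset": [0,0,0],"turn": 0},
  {"offset": [0,0,0],"turn": 0},
], hand=-1, squeeze=40)

```text
t: 47.45
eef_pos: [0.5532, -0.0029, 0.2773]
ee_rot: [-3.141, 0.0, -1.636]
force: [-0.8, 0.9, 3.7]
width: 0.0255
```

```bash
python3 -c "
from h import *
to(.5528,-.0033,.276,-1.636)"
```

```text
t 47.45 pos [ 0.5532 -0.0029  0.2773] rot [-3.1411e+00  1.0000e-04 -1.6356e+00] q [ 0.35  0.28 -0.43  0.   -0.87 -0.41] F [-0.8   0.9   3.65] w 0.0255
offset cm [0.04 0.03 0.13] turn 0.02
```

Emit:
send_rows([
  {"offset": [0,0,-1],"turn": 0},
  {"offset": [0,0,-3],"turn": 0},
  {"offset": [0,0,-6],"turn": 0},
  {"offset": [0,0,-9],"turn": 0},
  {"offset": [0,0,-12],"turn": 0},
  {"offset": [0,0,-12],"turn": 0},
  {"offset": [0,0,-12],"turn": 0},
])

```text
t: 48.15
eef_pos: [0.5527, -0.003, 0.3974]
ee_rot: [-3.141, 0.001, -1.636]
force: [-0.2, -0.4, -2.8]
width: 0.0259
```

```bash
python3 -c "
from h import *
to(.5634,-.2262,.34,-1.609)"
```

```text
t 48.15 pos [ 0.5527 -0.003   0.3974] rot [-3.1409e+00  9.0000e-04 -1.6359e+00] q [ 0.35  0.16 -0.27 -0.   -1.14 -0.41] F [-0.21 -0.35 -2.76] w 0.0259
offset cm [22.2  -2.52  5.74] turn -1.54
```

Emit:
send_rows([
  {"offset": [3,-0.3,0],"turn": -0.2},
  {"offset": [7,-0.8,0],"turn": -0.5},
  {"offset": [11,-1.2,0],"turn": -0.8},
  {"offset": [15,-1.7,0],"turn": -1.1},
  {"offset": [19,-2.1,0],"turn": -1.4},
  {"offset": [22.2,-2.5,0],"turn": -1.5},
  {"offset": [22.2,-2.5,0],"turn": -1.5},
  {"offset": [22.2,-2.5,0],"turn": -1.5},
])

```text
t: 48.95
eef_pos: [0.563, -0.2269, 0.395]
ee_rot: [3.138, 0.001, -1.612]
force: [-0.1, 0.5, -2.3]
width: 0.0258
```

Emit:
send_rows([
  {"offset": [0,0,2],"turn": 0},
  {"offset": [0,0,4],"turn": 0},
  {"offset": [0,0,5.5],"turn": 0},
  {"offset": [0,0,5.5],"turn": 0},
  {"offset": [0,0,5.5],"turn": 0},
])

```text
t: 49.45
eef_pos: [0.5637, -0.2254, 0.3419]
ee_rot: [3.141, -0.0, -1.608]
force: [0.6, 0.2, -2.0]
width: 0.0261
```

Run:
```python
from h import *
to(.5634,-.2262,.2913,-1.609)
sc=grab_frame("scene");W=cloud(sc)
k=(W[...,2]>.144)&(W[...,2]<.18)&(abs(W[...,0]-.56)<.2)&(W[...,1]>-.36)&(W[...,1]<-.1)
nn,l,st,ce=cv2.connectedComponentsWithStats(k.astype(np.uint8),connectivity=8)
for i in range(1,nn):
    if st[i,4]>30: p=W[l==i]; print(ce[i].round(),st[i,4],p[p[:,2]>np.median(p[:,2])-.003].mean(0).round(4))
cv2.imwrite("pics/pl1.png",cv2.resize(sc["frame"][190:370,190:390],(800,720),interpolation=cv2.INTER_CUBIC)[120:])
```

```text
t 49.45 pos [ 0.5637 -0.2254  0.3419] rot [ 3.1406e+00 -1.0000e-04 -1.6083e+00] q [-0.06  0.3  -0.23  0.   -1.05  0.02] F [ 0.58  0.18 -2.05] w 0.0261
offset cm [0.08 0.03 5.06] turn 0.04
[233. 248.] 119 [ 0.4272 -0.2751  0.1567]
[252. 270.] 238 [ 0.5239 -0.2594  0.1502]
[286. 290.] 290 [ 0.6233 -0.2067  0.1479]
[256. 294.] 67 [ 0.5982 -0.2807  0.146 ]
[276. 316.] 301 [ 0.686  -0.2636  0.1492]
[309. 306.] 159 [ 0.7035 -0.1756  0.1561]
```

View pics/pl1.png

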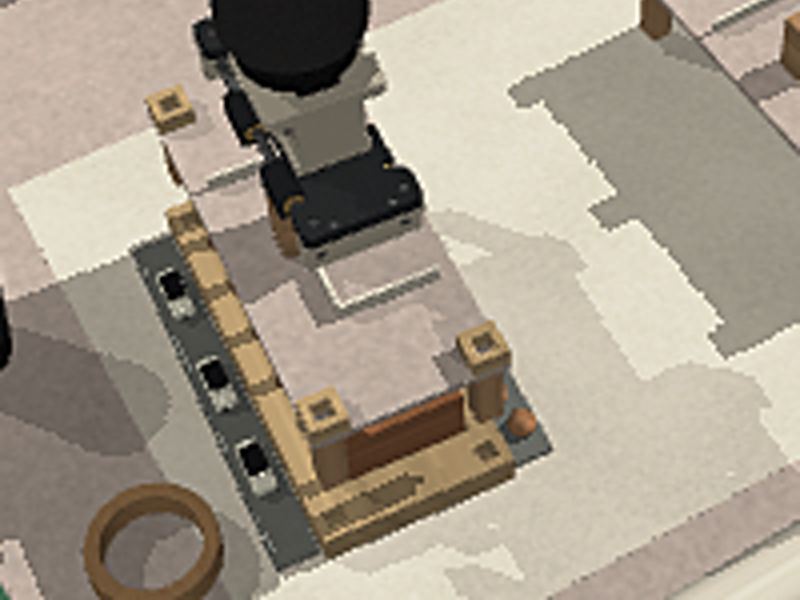

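The storey hovers squarely over the board, near sockets visible at crop (490,450). Correct 1 mm and lower with force checks.

Emit:
send_rows([
  {"offset": [0.1,0.04,1],"turn": 0},
  {"offset": [0.1,0.04,2],"turn": 0},
  {"offset": [0.1,0.04,3],"turn": 0},
  {"offset": [0.1,0.04,3.6],"turn": 0},
  {"offset": [0.1,0.04,3.6],"turn": 0},
  {"offset": [0.1,0.04,3.6],"turn": 0},
])

```text
t: 50.1
eef_pos: [0.5633, -0.2272, 0.3058]
ee_rot: [3.141, -0.0, -1.609]
force: [0.1, 0.5, -1.2]
width: 0.026
```

Emit:
send_rows([
  {"offset": [0,0,0.2],"turn": 0},
  {"offset": [0,0,0.4],"turn": 0},
  {"offset": [0,0,0.6],"turn": 0},
  {"offset": [0,0,0.7],"turn": 0},
  {"offset": [0,0,0.7],"turn": 0},
])

```text
t: 50.6
eef_pos: [0.5631, -0.2272, 0.2988]
ee_rot: [3.141, 0.0, -1.61]
force: [-0.1, -0.0, -2.5]
width: 0.0258
```

Emit:
send_rows([
  {"offset": [0,0,0.3],"turn": 0},
  {"offset": [0,0,0.5],"turn": 0},
  {"offset": [0,0,0.65],"turn": 0},
  {"offset": [0,0,0.75],"turn": 0},
  {"offset": [0,0,0.8],"turn": 0},
  {"offset": [0,0,0.8],"turn": 0},
])

```text
t: 51.2
eef_pos: [0.5633, -0.2272, 0.2914]
ee_rot: [-3.141, -0.0, -1.609]
force: [-1.8, 1.1, 1.8]
width: 0.026
```

Emit:
send_rows([
  {"offset": [0,0,0.1],"turn": 0},
  {"offset": [0,0,0.1],"turn": 0},
])

```text
t: 51.4
eef_pos: [0.5636, -0.2272, 0.2914]
ee_rot: [-3.14, -0.001, -1.609]
force: [-2.0, 1.0, 7.6]
width: 0.0257
```

Emit:
send_rows([
  {"offset": [0,0,0],"turn": 0},
  {"offset": [0,0,0],"turn": 0},
  {"offset": [0,0,0],"turn": 0},
  {"offset": [0,0,0],"turn": 0},
  {"offset": [0,0,0],"turn": 0},
  {"offset": [0,0,-3],"turn": 0},
  {"offset": [0,0,-7],"turn": 0},
  {"offset": [0,0,-11],"turn": 0},
], hand=0.2)

```text
t: 52.2
eef_pos: [0.563, -0.2272, 0.4008]
ee_rot: [3.14, -0.0, -1.609]
force: [1.7, -0.3, -1.1]
width: 0.0529
```

Emit:
send_rows([
  {"offset": [-2,0,-2],"turn": 0},
  {"offset": [-7,0,-2],"turn": 0},
  {"offset": [-12,0,-2],"turn": 0},
  {"offset": [-17,0,-2],"turn": 0},
  {"offset": [-22,0,-2],"turn": 0},
  {"offset": [-26,0,-2],"turn": 0},
  {"offset": [-26,0,-2],"turn": 0},
  {"offset": [-26,0,-2],"turn": 0},
])

```text
t: 53.0
eef_pos: [0.5731, 0.0336, 0.4198]
ee_rot: [3.141, -0.0, -1.607]
force: [0.8, -0.2, -0.1]
width: 0.0527
```

Run:
```python
from h import *
to(.553,.188,.276,-1.6)
sc=grab_frame("scene");t=grab_frame("top")
c=np.hstack([cv2.resize(sc["frame"][170:370,210:460],(500,400)),cv2.resize(t["frame"][140:300,190:310],(300,400))])
cv2.imwrite("pics/st2.png",c)
for n,d in(("scene",sc),("top",t)):
    W=cloud(d)
    for lo,hi,nm,mn,y0,y1 in((.118,.138,"coreA",60,.05,.32),(.0865,.1,"sockA",40,.05,.32),(.099,.115,"sockB",40,-.33,-.13),(.132,.152,"coreB",60,-.3,-.15)):
        k=(W[...,2]>lo)&(W[...,2]<hi)&(abs(W[...,0]-.55)<.2)&(W[...,1]>y0)&(W[...,1]<y1)
        nn,l,st,ce=cv2.connectedComponentsWithStats(k.astype(np.uint8),connectivity=8)
        for i in range(1,nn):
            if st[i,4]>mn:
                p=W[l==i]; p=p[p[:,2]>np.median(p[:,2])-.003]; print(n,nm,ce[i].round(),st[i,4],p.mean(0).round(4))
```

```text
t 53.0 pos [0.5731 0.0336 0.4198] rot [ 3.1413e+00 -2.0000e-04 -1.6073e+00] q [ 0.4   0.18 -0.19  0.   -1.19 -0.44] F [ 0.8  -0.18 -0.14] w 0.0527
offset cm [-15.35   2.58  14.38] turn -0.42
scene coreA [397. 224.] 186 [0.5542 0.1879 0.1289]
scene sockA [383. 197.] 59 [0.4148 0.2339 0.0928]
scene sockA [396. 234.] 64 [0.5623 0.1816 0.095 ]
scene sockA [409. 244.] 59 [0.6121 0.1974 0.0915]
scene sockA [439. 254.] 67 [0.6869 0.2519 0.093 ]
scene sockA [409. 270.] 73 [0.6945 0.143  0.0928]
scene sockB [270. 245.] 77 [ 0.431  -0.1673  0.1069]
scene sockB [234. 258.] 75 [ 0.4262 -0.2775  0.1068]
scene sockB [262. 268.] 111 [ 0.4955 -0.2216  0.1043]
scene sockB [276. 295.] 171 [ 0.5994 -0.2259  0.1067]
scene sockB [310. 317.] 92 [ 0.7038 -0.1781  0.1066]
scene sockB [271. 333.] 96 [ 0.6998 -0.2874  0.1072]
scene coreB [269. 279.] 237 [ 0.5653 -0.2281  0.143 ]
top coreA [235. 212.] 275 [0.5519 0.1916 0.1299]
top sockA [232. 243.] 70 [0.4762 0.2016 0.0918]
top sockA [260. 266.] 87 [0.4191 0.1253 0.0938]
top sockB [380. 160.] 92 [ 0.7011 -0.1759  0.1072]
top sockB [422. 162.] 95 [ 0.6986 -0.2854  0.1069]
top sockB [398. 190.] 74 [ 0.6219 -0.223   0.1051]
top sockB [396. 241.] 90 [ 0.4901 -0.2181  0.1052]
top sockB [375. 265.] 93 [ 0.4292 -0.1653  0.1075]
top sockB [418. 268.] 93 [ 0.4239 -0.2749  0.1073]
top coreB [401. 211.] 276 [ 0.5628 -0.2248  0.1432]
```

View pics/st2.png

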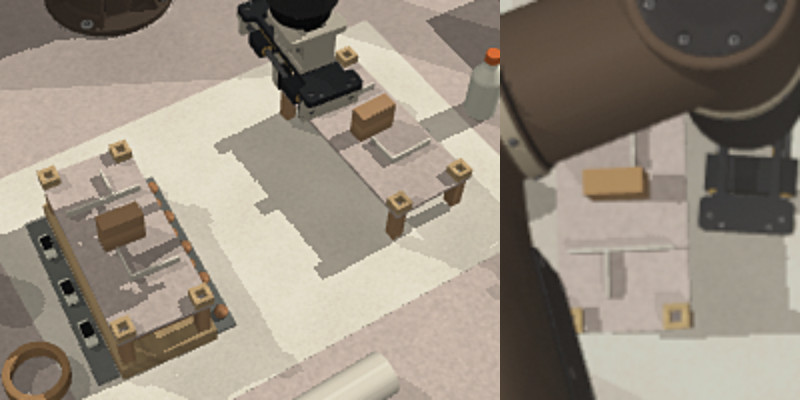

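Storey 1 is seated (block tops at z≈0.107, as expected for 14+92 mm). The other storey's core is at about (0.553,0.189), yaw +0.067 rad.

Emit:
send_rows([
  {"offset": [-5,0.8,0],"turn": -2},
  {"offset": [-10,1.6,0],"turn": -4},
  {"offset": [-15.4,2.55,0],"turn": -5.9},
  {"offset": [-15.4,2.55,4],"turn": -5.9},
  {"offset": [-15.4,2.55,8],"turn": -5.9},
  {"offset": [-15.4,2.55,9.5],"turn": -5.9},
  {"offset": [-15.4,2.55,9.5],"turn": -5.9},
  {"offset": [-15.4,2.55,9.5],"turn": -5.9},
])

```text
t: 53.9
eef_pos: [0.5544, 0.1866, 0.3256]
ee_rot: [-3.141, -0.0, -1.508]
force: [0.9, 0.0, 0.6]
width: 0.0531
```

```bash
python3 -c "
from h import *
to(.553,.1888,.2775,-1.504)"
```

```text
t 53.9 pos [0.5544 0.1866 0.3256] rot [-3.1411e+00 -3.0000e-04 -1.5078e+00] q [ 0.66  0.28 -0.3   0.   -1.   -0.6 ] F [0.93 0.04 0.63] w 0.0531
offset cm [-0.23  0.13  4.81] turn -0.22
```

Emit:
send_rows([
  {"offset": [-0.23,0.1,1.5],"turn": -0.2},
  {"offset": [-0.23,0.1,3],"turn": -0.2},
  {"offset": [-0.23,0.1,4.2],"turn": -0.2},
  {"offset": [-0.23,0.1,4.8],"turn": -0.2},
  {"offset": [-0.23,0.1,4.8],"turn": -0.2},
  {"offset": [-0.23,0.1,4.8],"turn": -0.2},
])

```text
t: 54.5
eef_pos: [0.5529, 0.1898, 0.2777]
ee_rot: [-3.141, 0.0, -1.503]
force: [0.3, 0.5, 0.8]
width: 0.0524
```

Emit:
send_rows([
  {"offset": [0,0,0],"turn": 0},
  {"offset": [0,0,0],"turn": 0},
  {"offset": [0,0,0],"turn": 0},
  {"offset": [0,0,0],"turn": 0},
  {"offset": [0,0,0],"turn": 0},
  {"offset": [0,0,0],"turn": 0},
  {"offset": [0,0,0],"turn": 0},
], hand=-1, squeeze=40)

```text
t: 55.2
eef_pos: [0.5526, 0.1898, 0.2772]
ee_rot: [-3.141, 0.0, -1.503]
force: [-0.9, 0.2, 1.1]
width: 0.0256
```

Emit:
send_rows([
  {"offset": [0,0,-1],"turn": 0},
  {"offset": [0,0,-3],"turn": 0},
  {"offset": [0,0,-7],"turn": 0},
  {"offset": [0,0,-11],"turn": 0},
  {"offset": [0,0,-15],"turn": 0},
  {"offset": [0,0,-19],"turn": 0},
  {"offset": [0,0,-20],"turn": 0},
  {"offset": [0,0,-20],"turn": 0},
])

```text
t: 56.0
eef_pos: [0.5525, 0.1896, 0.4791]
ee_rot: [-3.139, 0.002, -1.503]
force: [0.3, -0.3, -2.9]
width: 0.0259
```

```bash
python3 -c "
from h import *
to(.5638,-.2269,.47,-1.609)"
```

```text
t 56.0 pos [0.5525 0.1896 0.4791] rot [-3.1385e+00  2.1000e-03 -1.5031e+00] q [ 0.67  0.17 -0.08 -0.   -1.32 -0.6 ] F [ 0.33 -0.29 -2.85] w 0.0259
offset cm [41.63  1.69  0.91] turn 6.07
```

Emit:
send_rows([
  {"offset": [3,0.1,0],"turn": 1},
  {"offset": [7,0.3,0],"turn": 2},
  {"offset": [11.5,0.5,0],"turn": 3},
  {"offset": [16,0.7,0],"turn": 4},
  {"offset": [20.5,0.8,0],"turn": 5},
  {"offset": [25,1,0],"turn": 6},
  {"offset": [29.5,1.2,0],"turn": 6},
  {"offset": [33,1.4,0],"turn": 6},
])

```text
t: 56.8
eef_pos: [0.5602, -0.1426, 0.4746]
ee_rot: [3.138, 0.0, -1.609]
force: [-0.3, 0.6, -2.1]
width: 0.0257
```

Emit:
send_rows([
  {"offset": [3,0.1,0],"turn": 0},
  {"offset": [6,0.1,0],"turn": 0},
  {"offset": [8,0.1,0],"turn": 0},
  {"offset": [8,0.1,0],"turn": 0},
  {"offset": [8,0.1,0],"turn": 0},
])

```text
t: 57.3
eef_pos: [0.5567, -0.2206, 0.4749]
ee_rot: [3.138, 0.001, -1.609]
force: [0.3, 0.4, -2.2]
width: 0.0258
```

```bash
python3 -c "
from h import *
to(.5638,-.2264,.40,-1.609)"
```

```text
t 57.3 pos [ 0.5567 -0.2206  0.4749] rot [ 3.1382e+00  8.0000e-04 -1.6092e+00] q [-0.05  0.2  -0.05 -0.   -1.33  0.01] F [ 0.26  0.36 -2.16] w 0.0258
offset cm [ 0.55 -0.74  7.49] turn -0.01
```

Emit:
send_rows([
  {"offset": [0.55,-0.7,1],"turn": 0},
  {"offset": [0.55,-0.7,3],"turn": 0},
  {"offset": [0.55,-0.7,5.5],"turn": 0},
  {"offset": [0.55,-0.7,7.5],"turn": 0},
  {"offset": [0.55,-0.7,7.5],"turn": 0},
  {"offset": [0.55,-0.7,7.5],"turn": 0},
  {"offset": [0.55,-0.7,7.5],"turn": 0},
])

```text
t: 58.0
eef_pos: [0.5644, -0.2259, 0.4031]
ee_rot: [-3.14, -0.0, -1.607]
force: [-0.7, 0.4, -1.9]
width: 0.026
```

Run:
```python
from h import *
to(.5638,-.2264,.3712,-1.609)
sc=grab_frame("scene")
W=cloud(sc); z0=get_state()["eef_pos"][2]-.2772+.092
k=(W[...,2]>z0-.004)&(W[...,2]<z0+.008)&(abs(W[...,0]-.56)<.2)&(W[...,1]>-.36)&(W[...,1]<-.1)
nn,l,st,ce=cv2.connectedComponentsWithStats(k.astype(np.uint8),connectivity=8)
for i in range(1,nn):
    if st[i,4]>25: p=W[l==i]; p=p[p[:,2]>np.median(p[:,2])-.003]; print(ce[i].round(),st[i,4],p.mean(0).round(4),"ctr",((p.min(0)+p.max(0))/2).round(4))
cv2.imwrite("pics/pl2.png",cv2.resize(sc["frame"][190:370,190:390],(800,720),interpolation=cv2.INTER_CUBIC)[120:])
```

```text
t 58.0 pos [ 0.5644 -0.2259  0.4031] rot [-3.1399e+00 -5.0000e-04 -1.6070e+00] q [-0.06  0.25 -0.15  0.   -1.17  0.02] F [-0.65  0.42 -1.86] w 0.026
offset cm [0.05 0.06 3.19] turn 0.12
[229. 232.] 67 [ 0.4271 -0.2765  0.219 ] ctr [ 0.4274 -0.2767  0.2209]
[310. 292.] 89 [ 0.7044 -0.177   0.2193] ctr [ 0.7038 -0.1775  0.22  ]
[268. 309.] 96 [ 0.7006 -0.2862  0.2188] ctr [ 0.7001 -0.2865  0.22  ]
```

View pics/pl2.png

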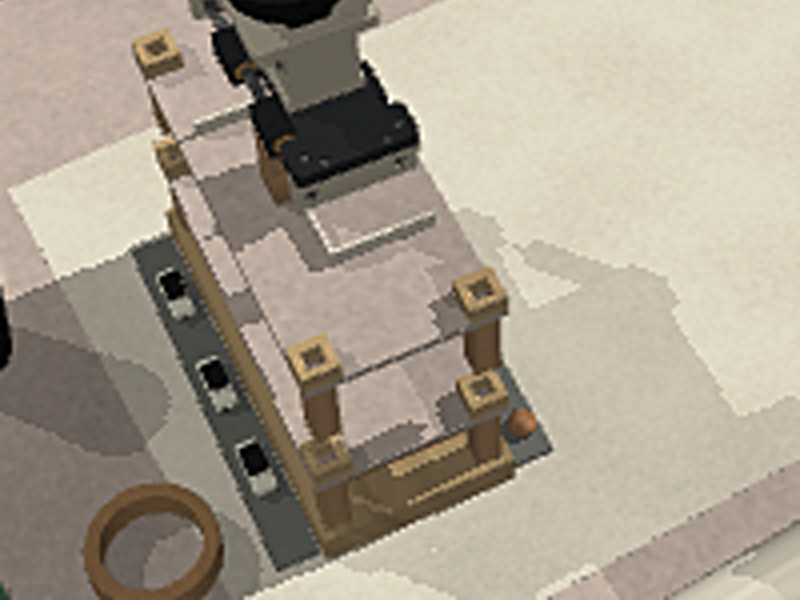

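A's blocks are offset from B's by (+0.8,+1.1) mm in the same camera. Correct and lower.

Emit:
send_rows([
  {"offset": [0.11,0.08,0.5],"turn": 0.1},
  {"offset": [0.11,0.08,1],"turn": 0.1},
  {"offset": [0.11,0.08,1.6],"turn": 0.1},
  {"offset": [0.11,0.08,1.8],"turn": 0.1},
  {"offset": [0.11,0.08,1.8],"turn": 0.1},
  {"offset": [0.11,0.08,1.8],"turn": 0.1},
])

```text
t: 58.65
eef_pos: [0.563, -0.2272, 0.384]
ee_rot: [3.142, -0.0, -1.61]
force: [-0.2, 0.3, -2.1]
width: 0.0257
```

Emit:
send_rows([
  {"offset": [0,0,0.2],"turn": 0},
  {"offset": [0,0,0.4],"turn": 0},
  {"offset": [0,0,0.6],"turn": 0},
  {"offset": [0,0,0.7],"turn": 0},
  {"offset": [0,0,0.7],"turn": 0},
])

```text
t: 59.15
eef_pos: [0.5629, -0.2272, 0.3768]
ee_rot: [3.141, 0.0, -1.61]
force: [-0.8, -0.5, -2.6]
width: 0.0257
```

Pins are 6 mm inside, no contact force. Continue to seat.

Emit:
send_rows([
  {"offset": [0,0,0.2],"turn": 0},
  {"offset": [0,0,0.35],"turn": 0},
  {"offset": [0,0,0.5],"turn": 0},
  {"offset": [0,0,0.6],"turn": 0},
  {"offset": [0,0,0.65],"turn": 0},
  {"offset": [0,0,0.65],"turn": 0},
])

```text
t: 59.75
eef_pos: [0.5631, -0.2272, 0.3713]
ee_rot: [-3.14, -0.0, -1.609]
force: [-0.3, 1.9, 4.2]
width: 0.0257
```

Emit:
send_rows([
  {"offset": [0,0,0],"turn": 0},
  {"offset": [0,0,0],"turn": 0},
  {"offset": [0,0,0],"turn": 0},
  {"offset": [0,0,0],"turn": 0},
  {"offset": [0,0,0],"turn": 0},
  {"offset": [0,0,-3],"turn": 0},
  {"offset": [0,0,-7],"turn": 0},
  {"offset": [0,0,-10],"turn": 0},
], hand=0.2)

```text
t: 60.55
eef_pos: [0.563, -0.2273, 0.4727]
ee_rot: [-3.14, -0.001, -1.609]
force: [0.0, -0.3, 0.7]
width: 0.0526
```

Emit:
send_rows([
  {"offset": [-4,0,0],"turn": 0},
  {"offset": [-9,0,0],"turn": 0},
  {"offset": [-14,0,0],"turn": 0},
  {"offset": [-19,0,0],"turn": 0},
  {"offset": [-24,0,0],"turn": 0},
  {"offset": [-29,0,0],"turn": 0},
  {"offset": [-30,0,0],"turn": 0},
  {"offset": [-30,0,0],"turn": 0},
])

```text
t: 61.35
eef_pos: [0.5745, 0.0746, 0.4702]
ee_rot: [3.141, -0.0, -1.606]
force: [0.5, -0.2, -0.2]
width: 0.0528
```

Run:
```python
from h import *
s=get_state(); print(s["t"],s["eef_pos"].round(3),s["width"].round(3),s["force"].round(1))
sc=grab_frame("scene");t=grab_frame("top")
for n,d in(("scene",sc),("top",t)):
    W=cloud(d)
    k=(W[...,2]>.181)&(W[...,2]<.195)&(abs(W[...,0]-.56)<.2)&(W[...,1]>-.33)&(W[...,1]<-.13)
    nn,l,st,ce=cv2.connectedComponentsWithStats(k.astype(np.uint8),connectivity=8)
    for i in range(1,nn):
        if st[i,4]>40: p=W[l==i]; p=p[p[:,2]>np.median(p[:,2])-.003]; print(n,ce[i].round(),st[i,4],p.mean(0).round(4))
    k=(W[...,2]>.213)&(W[...,2]<.232)&(abs(W[...,0]-.56)<.05)&(abs(W[...,1]+.226)<.06); print(n,"core",k.sum(),W[k].mean(0).round(4))
cv2.imwrite("pics/fin.png",cv2.resize(sc["frame"][180:380,190:390],(600,600),interpolation=cv2.INTER_CUBIC))
```

```text
Traceback (most recent call last):
AttributeError: 'float' object has no attribute 'round'
```

Run:
```python
from h import *
sc=grab_frame("scene");t=grab_frame("top")
for n,d in(("scene",sc),("top",t)):
    W=cloud(d)
    k=(W[...,2]>.181)&(W[...,2]<.195)&(abs(W[...,0]-.56)<.2)&(W[...,1]>-.33)&(W[...,1]<-.13)
    nn,l,st,ce=cv2.connectedComponentsWithStats(k.astype(np.uint8),connectivity=8)
    for i in range(1,nn):
        if st[i,4]>40: p=W[l==i]; p=p[p[:,2]>np.median(p[:,2])-.003]; print(n,ce[i].round(),st[i,4],p.mean(0).round(4))
    k=(W[...,2]>.213)&(W[...,2]<.232)&(abs(W[...,0]-.56)<.05)&(abs(W[...,1]+.226)<.06); print(n,"core",k.sum(),W[k].mean(0).round(4))
cv2.imwrite("pics/fin.png",cv2.resize(sc["frame"][180:380,190:390],(600,600),interpolation=cv2.INTER_CUBIC))
```

```text
scene [267. 226.] 73 [ 0.4298 -0.167   0.1873]
scene [230. 239.] 72 [ 0.4248 -0.2772  0.187 ]
scene [258. 251.] 76 [ 0.4992 -0.2267  0.1844]
scene [268. 272.] 99 [ 0.5758 -0.2322  0.1888]
scene [288. 284.] 43 [ 0.6353 -0.2023  0.1842]
scene [309. 300.] 96 [ 0.7032 -0.1783  0.1862]
scene [268. 316.] 102 [ 0.6994 -0.288   0.1868]
scene core 245 [ 0.5661 -0.2283  0.2218]
top [384. 151.] 103 [ 0.7011 -0.1756  0.187 ]
top [430. 153.] 107 [ 0.6971 -0.2862  0.1868]
top [405. 184.] 72 [ 0.6211 -0.2269  0.1843]
top [379. 264.] 104 [ 0.4274 -0.1659  0.1869]
top [426. 266.] 110 [ 0.4235 -0.2761  0.1871]
top core 320 [ 0.562  -0.2254  0.2222]
```

View pics/fin.png

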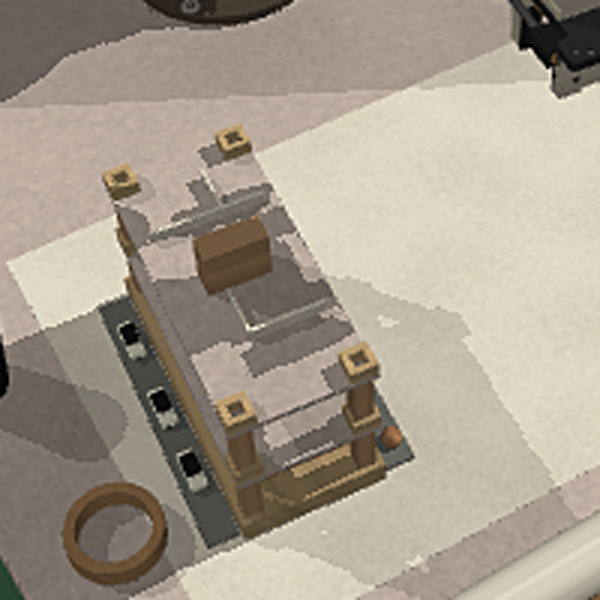

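Both storeys are seated: all four upper block tops are at z≈0.187 (14+80+92 mm plus the usual 1 mm) and aligned within about 1 mm. Hand in.

```bash
python3 -c "
from station import *
print(job_done())"
```

```text
the job is handed in; nothing more can be done
None
```

The job is done and handed in at about 61.5 s of robot time; no verdict came back.

**Walls:** three of the five walls (x ≈ 0.454, 0.498 and 0.541 m) had their chimneys at the garden end. I drew each one out and stood it on the table beyond the board. I then regrasped it half a turn round, because joint 6 could not make the full turn in place, and pushed it home in its own slot. The floor contact was 7–12 N. The other two walls and the empty slot were left alone.

**Storeys:** I set the near storey on the board, then the other one on top. That second storey had been knocked about 3 cm during the run, so I measured it again before gripping it.

**Last checks:**
- After the third wall went in, all five chimneys were at the street end, with tops at about 86 mm, which is the full-depth height. The storeys now cover the walls, so I did not measure them again after that.
- The four lower corner blocks were at z ≈ 107 mm and the upper four at ≈ 187 mm, 80 mm apart and level.
- The two storeys line up within about 1.5 mm sideways, and their angles match.
- The two cameras disagree by about 2–3 mm in absolute position, within their stated calibration. I corrected for this using where the gripper met the walls.
- The tape looked unmoved in the last picture and the glue bottle in an earlier one. I did not measure the glue bottle, tape or pencil cup at the end, but the arm never worked close to them.

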